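# Thread the idler shaft through its gear and lay it in the gearbox case

### The job

Pick up the stepped shaft by its long plain tail, thread its nose through the bore of the idler gear lying in the wooden cradle, and keep pushing by feel until the gear has stopped against the cradle's end plate and the shaft's collar sits firmly against the gear, never forcing it. Then lift the gear out on the shaft, carry it to the gearbox case half and lower the shaft gently into the small pair of half-bores, tail out on the near side, gear and collar between the two walls and clear of both, the gear still up against the collar; let go only when the shaft rests in both half-bores. Never touch the gear with the gripper, drop nothing, and leave the other things on the bench where they are.

Things in the scene. Friction and masses are not known exactly. Their poses are not given: they have to be found in the camera images.
- shaft: Loose stepped steel shaft, 18 mm diameter, 178 mm long, about 0.28 kg, lying level in the black rest, axis 50 mm above the bench. Origin on the axis in the front face of its collar; x along the axis to the nose, whose end is at x = +78 mm (last 6 mm taper to 13 mm diameter). Collar 28 mm diameter, x = -5 to 0. Plain tail from there back to x = -100 mm. It may roll about x.
- shaft_grip (a point): Point on the shaft's axis in the middle of the free part of the tail, 64 mm behind the shaft's origin; same axes. A grasp across the shaft from above here stays clear of the rest, the cradle and the case.
- rest: Fixed black rest, 100 by 50 mm, 10 mm thick, with two notched uprights 12 mm thick, 40 mm wide, 51 mm high at x = -40 and +40 mm; origin underneath its middle. The shaft lies along its x, nose to +x, with the shaft's origin at x = -8 mm here.
- gear: Loose steel gear, about 0.32 kg, lying in the cradle's V, bore level, axis 62 mm above the bench. 56 mm over the teeth, rim 20 mm wide, hub 38 mm diameter and 30 mm long, plain through bore 19.5 mm. Origin at the middle of the bore; x along the bore, same way as the cradle's x; hub faces at x = -15 and +15 mm. Pushed along the bore it slides with 2 to 4 N of drag; 8 to 12 N is firmly home.
- cradle: Fixed wooden V cradle, 90 mm wide, sides 58 mm high; origin on the bench below the V's line; x along the V from its open near end (x = -14 mm) to x = +65. A steel end plate, 8 mm thick, 78 mm high, is clamped across it with its near face anywhere from x = +29 to +53 mm: not measured, it must be felt for. Its slot, 24 mm wide, open at the top, 12 mm deeper than the gear's axis, lets the nose pass.
- case: Fixed lower half of a split aluminium gearbox case, open upwards, 90 mm (x) by 160 mm (y), 75 mm high; origin underneath its middle; near side at -x. Its two cross walls (x = -45 to -30 mm and +30 to +45 mm) each have a small and a large half-bore in the top edge.
- case_bore (a point): Point on the axis of the two small half-bores, 75 mm above the bench, level with the walls' tops; axes as the case. Half-bores 19.2 mm wide with 2 mm chamfered lips; the shaft rests with its axis about 0.6 mm below this point. Near wall x = -30 to -15 mm, far wall +45 to +60; ideal place of the shaft's origin, its x along this x. The large half-bores (48 mm) lie 72 mm to -y and stay empty.
- speed_gear: Bystander: loose larger gear, 90 mm diameter, 22 mm thick, lying flat; origin under its centre.
- torch: Bystander: loose orange torch lying on the bench, 130 mm long, 38 mm thick; origin under its middle.
- meter: Bystander: loose grey hand meter lying face up, 160 by 78 by 40 mm; origin under its middle.
- screwdriver: Bystander: loose screwdriver lying on the bench, about 200 mm long.
Not all that is in view belongs to the job. Leave any yellow look-alike of the shaft alone. Of the things that look like the case, the smaller one is meant.

How it is judged:
On the way, in this order (a step that is already met when the one before it is completed fails the run):
1. the shaft is through the gear, the gear has been slid up to the end plate and the collar is pressed home on it (gap under 2 mm) with more than 6 N (y of gear in the frame of shaft between -0.003 and 0.003 m and z of gear in the frame of shaft between -0.003 and 0.003 m and angle between the x axis of gear and the x axis of shaft, either way round below 0.12 rad and x of gear in the frame of shaft between 0.012 and 0.017 m and x of gear in the frame of cradle above 0.012 m and contact force between shaft and gear above 6 N), for 0.05 s.
2. the gear is lifted clear of the cradle on the shaft (y of gear in the frame of shaft between -0.003 and 0.003 m and z of gear in the frame of shaft between -0.003 and 0.003 m and angle between the x axis of gear and the x axis of shaft, either way round below 0.12 rad and x of gear in the frame of shaft between 0.012 and 0.018 m and height (world z) of gear above 0.11 m and contact force between gear and cradle below 0.1 N), for 0.2 s.
At the end, for the whole second after the job is handed in: The shaft lies at rest in both small half-bores (axis within 2 mm sideways, 3 mm below, 1.5 mm above, 0.04 rad), tail on the near side, origin 8 mm behind to 12 mm ahead of case_bore; the gear hangs on it within 3 mm of the collar; the robot has let go (y of gear in the frame of shaft between -0.003 and 0.003 m and z of gear in the frame of shaft between -0.003 and 0.003 m and angle between the x axis of gear and the x axis of shaft, either way round below 0.12 rad and x of gear in the frame of shaft between 0.012 and 0.018 m and x of shaft in the frame of case_bore between -0.008 and 0.012 m and y of shaft in the frame of case_bore between -0.002 and 0.002 m and z of shaft in the frame of case_bore between -0.003 and 0.0015 m and x of gear in the frame of case_bore between 0.002 and 0.028 m and angle between the x axis of shaft and the x axis of case, either way round below 0.04 rad and linear speed of each of shaft, gear below 0.02 m/s); the robot touches nothing.
It fails at once if the shaft or gear is forced: over 25 N between shaft and gear, or of either on the case (contact force between shaft and gear above 25 N or contact force between any of shaft, gear and case above 25 N).
It fails at once if the gripper touches the gear (contact force between the fingers and gear above 0.5 N).
It fails at once if the shaft is dropped (falls more than about 3 mm on release) (contact force between the fingers and shaft below 0.1 N and linear speed of shaft above 0.25 m/s).
It fails at once if the gear or the shaft falls to the bench (height (world z) of gear below 0.045 m or height (world z) of shaft below 0.035 m).
It fails at once if a bystander is moved more than 20 mm (distance of any of speed_gear, torch, meter, screwdriver from where it was at the start of the episode above 0.02 m).
It also fails if it takes over 72 s, if anything falls off the work surface, if the arm or the gripper's body presses on something with over 40 N, if the wrist force passes 120 N, or if a joint passes its speed limit or range.

### The arm

A 7-joint arm with a two-finger parallel gripper is mounted at the origin on the work surface. World frame = base frame: x ahead of the robot, y to its left, z up, the work surface at z = 0. Lengths are in m, angles in rad, forces in N, time in s.
With the tool pointing down it reaches from about 0.4 to 0.85 m from the base axis. Payload 10.4 kg.
Tool frame: the origin (TCP) lies between the finger pads; the fingertips stand tip_extent ahead of it and the grasp point (between the pads) lies 2 mm behind it (tip_extent is the distance from the TCP to the fingertips, in m); z points along the fingers, y is the direction in which the jaws open and shut (so a half turn about z gives the same grasp; the last joint's range is limited). The gripper opens to 87 mm and grips with 3 to 60 N. Pads are 19 mm wide; open, the fingers measure 117 mm over their backs; the gripper's body (75 mm by 190 mm) begins 51 mm behind the grasp point.
Start: joints at [-1.132, 0.332, -0.065, 1.46, 0.022, 1.35, -0.088], TCP at [0.278, 0.56, 0.24] pointing down, gripper open.
Joint ranges: [-2.6, 2.6], [-0.5, 2.12], [-1.47, 1.34], [0.16, 2.42], [-1.27, 4.41], [0.06, 2.06], [-2.6, 2.6]. Speed limits (rad/s): [2.22, 2.22, 2.79, 2.79, 3.14, 3.14, 3.14].

### API

Orientations are given as a unit quaternion [x, y, z, w].
In Python, from bench import read_state, camera, camera_params, close_job, tip_extent gives the robot as it stands. The module is installed in compiled form; this text tells all that it offers.
- The arm moves only by the tool send_rows, never from a script. Its argument "steps" is a list of rows, each a list of 7 numbers: the turn, a rotation vector about the tool's x, y, z in degrees, then the shift along the tool's x, y, z in m, then the gripper's target within -1 to 1 (shut at 1, half-way at 0, fully open at -1). In form: [[ax, ay, az, x, y, z, jaw], ...]. A call has exactly 10 rows; each row shifts and turns the pose as measured when the row begins, along the tool's axes as they then stand; what a row does not reach is not made up. A row lasts 1/10 s, in which the tool goes at most 50 mm and 8.59 degrees, less where a joint would pass 70% of its speed; a pose out of reach is approached as far as the arm can. A call with a gripper value outside its range is refused whole. The fingers move at their own pace and stop on an object; "force" is the grip in N (left out, the last holds). Time passes only in rows, so rows that do not move let the fingers close, or fill a call up. It gives the time, the measured TCP pose, the force and the opening at its end, in the units of the state.
- read_state(): the state, without advancing time (a new reading comes with each control period).
- camera(name): name is "scene" or "top" or "wrist"; returns (picture, depth): 480x640x3 uint8, blue, green, red; 480x640 float32, m along the optical axis (not along the pixel's ray), 0 where there is no reading.
- camera_params(name): a dict with "camera_matrix" (3x3 intrinsics, pixels), "dist" ([k1, k2, p1, p2, k3] as OpenCV has them; the pictures are not rectified), "world_from_camera" (4x4, takes a point from camera to world coordinates). Camera axes: x right, y down, z forward; pixel columns grow to the right and rows downward; lengths in m; the calibration is good to about 2 mm. A picture is of the moment at which its call begins: read the wrist's pose just before it. camera_params takes no time and is no camera call; for the wrist camera it gives the pose at the moment of the call.
- close_job(): hands the job in, once; it reports no verdict.
The state is a dict: "time": time; "joint_positions": joint angles; "joint_vel": joint speeds; "joint_torque": joint torques, N m; "ee_pos": TCP position; "eef_rot": TCP orientation; "ft_force": force on the tool from outside, world axes, zero at the start; "torque": the same for the moment, N m; "width": finger opening in m.
Only numpy, scipy, OpenCV 4.12 (cv2) and the standard library are available. Lean on these libraries where they do the work, as an engineer would, in place of code of your own. Each camera call takes 0.05 s, during which the arm holds its last target.

## Working session

There is one attempt and no reset: what is moved stays moved. The work goes in short steps, Python scripts to look and compute and a tool call to move; the robot and the scene stay as the last step left them, time stands still between calls to the robot, and variables do not carry over. Pictures are saved under pics/ and viewed, and the job is handed in when it is done.

Besides the shell and the picture viewer there is one more tool, called as name(argument=value, ...), one argument or row to a line, values as JSON. send_rows: Moves the arm, as the interface text tells. Its arguments: {"type":"object","properties":{"steps":{"type":"array"},"force":{"type":"number"}},"required":["steps"]}

```bash
mkdir -p pics; ls; python3 - <<'E'
from bench import *
import bench,cv2,numpy as np
np.set_printoptions(precision=4,suppress=True)
try: print(tip_extent())
except Exception as e: print(tip_extent)
print(read_state())
for n in ("scene","top","wrist"):
    p=camera_params(n); print(n,p)
    im,d=camera(n); cv2.imwrite(f"pics/{n}0.png",im); np.save(f"{n}0.npy",d)
E
```

```text
pics
0.017
{'time': 0.0, 'joint_positions': array([-1.1316,  0.3329, -0.0647,  1.4609,  0.0216,  1.3499, -0.0885]), 'joint_vel': array([ 0.0006,  0.0011, -0.0006, -0.    ,  0.0013, -0.0007, -0.0007]), 'joint_torque': array([ -0.001 , -62.3247,   0.0237, -38.9895,  -0.0615,   0.0397,
         0.0001]), 'ee_pos': array([0.2783, 0.5592, 0.2387]), 'eef_rot': array([ 0.2289,  0.9735, -0.0007, -0.0001]), 'ft_force': array([-0.933 , -0.5308, -0.5958]), 'torque': array([0.0258, 0.0532, 0.027 ]), 'width': 0.0869889962267431}
scene {'camera_matrix': array([[435.6751,   0.    , 320.8007],
       [  0.    , 435.6751, 239.5806],
       [  0.    ,   0.    ,   1.    ]]), 'dist': array([0.0234, 0.    , 0.    , 0.    , 0.    ]), 'world_from_camera': array([[ 0.5396,  0.6324, -0.5558,  1.0939],
       [ 0.8419, -0.3975,  0.3651, -0.3544],
       [ 0.0099, -0.6649, -0.7468,  0.8413],
       [ 0.    ,  0.    ,  0.    ,  1.    ]])}
top {'camera_matrix': array([[478.238 ,   0.    , 316.6957],
       [  0.    , 478.238 , 238.7757],
       [  0.    ,   0.    ,   1.    ]]), 'dist': array([-0.0225,  0.    ,  0.    ,  0.    ,  0.    ]), 'world_from_camera': array([[-0.0113, -0.9876,  0.1564,  0.3251],
       [-0.9999,  0.0101, -0.008 ,  0.0088],
       [ 0.0064, -0.1565, -0.9877,  1.3228],
       [ 0.    ,  0.    ,  0.    ,  1.    ]])}
wrist {'camera_matrix': array([[374.2957,   0.    , 317.7351],
       [  0.    , 374.2957, 237.2061],
       [  0.    ,   0.    ,   1.    ]]), 'dist': array([-0.0507,  0.    ,  0.    ,  0.    ,  0.    ]), 'world_from_camera': array([[ 0.4461,  0.8524,  0.2729,  0.2038],
       [ 0.895 , -0.4248, -0.136 ,  0.598 ],
       [ 0.    ,  0.3049, -0.9524,  0.3833],
       [ 0.    ,  0.    ,  0.    ,  1.    ]])}
```

View pics/top0.png

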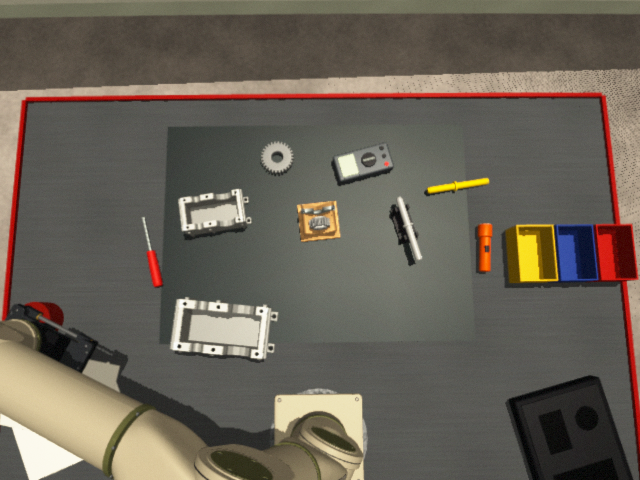

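View pics/scene0.png

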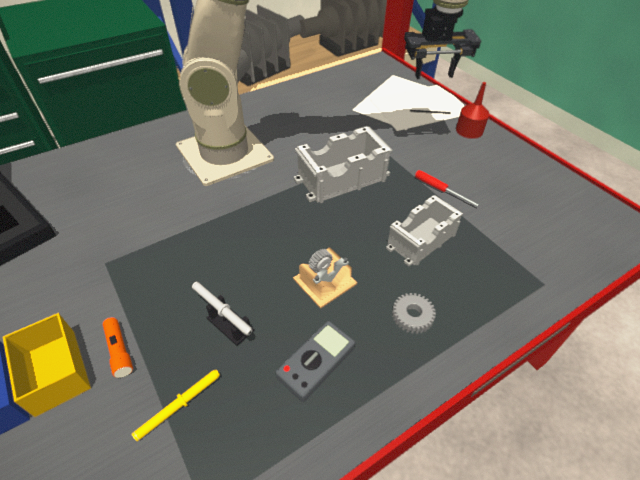

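View pics/wrist0.png

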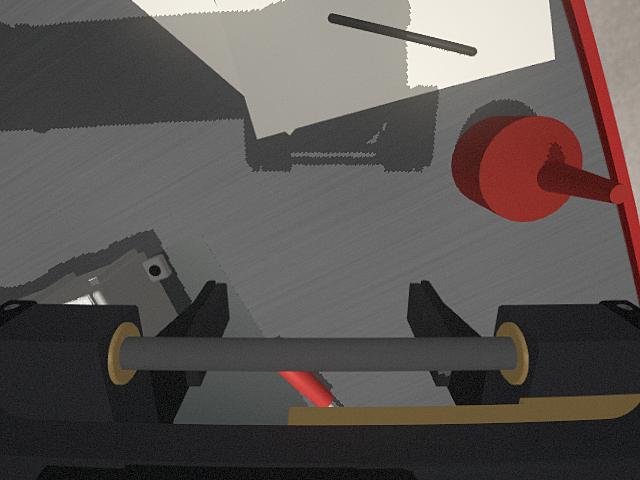

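```bash
python3 - <<'E'
import cv2,numpy as np
t=cv2.imread("pics/top0.png");s=cv2.imread("pics/scene0.png")
def c(im,x0,y0,x1,y1,f): return cv2.resize(im[y0:y1,x0:x1],None,fx=f,fy=f,interpolation=cv2.INTER_CUBIC)
a=c(t,160,170,440,275,2.85)
cv2.imwrite("pics/c1.png",a)
b=c(s,180,180,480,350,2.6); cv2.imwrite("pics/c2.png",b)
E
```

```text
(no output)
```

View pics/c1.png

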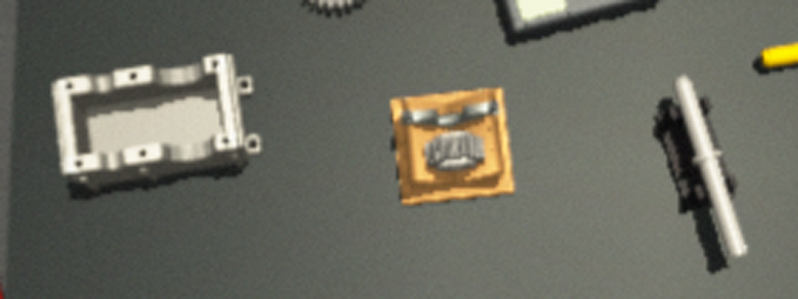

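View pics/c2.png

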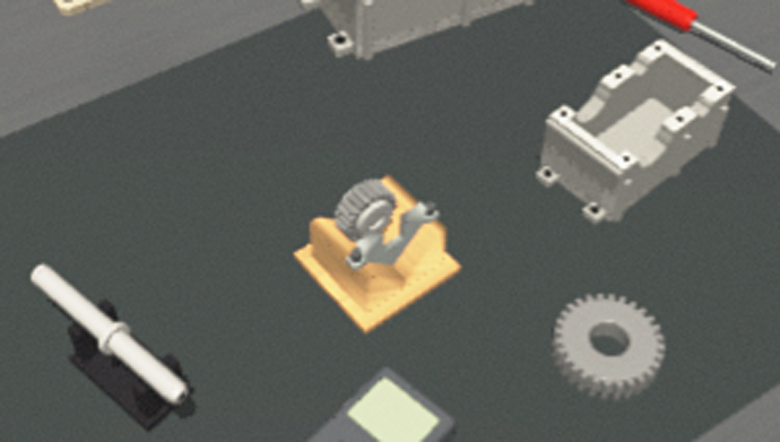

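```bash
cat > h.py <<'E'
import cv2,numpy as np
from bench import *
np.set_printoptions(precision=4,suppress=True)
def cloud(depth,P,box=None):
    K,D,T=P["camera_matrix"],np.array(P["dist"]),np.array(P["world_from_camera"])
    h,w=depth.shape
    u,v=np.meshgrid(np.arange(w),np.arange(h))
    n=cv2.undistortPoints(np.stack([u,v],-1).reshape(-1,1,2).astype(np.float64),K,D).reshape(h,w,2)
    c=np.concatenate([n*depth[...,None],depth[...,None]],-1)
    W=c@T[:3,:3].T+T[:3,3]
    W[depth<=0]=np.nan
    return W
def proj(pts,P):
    T=np.linalg.inv(P["world_from_camera"]); p=np.asarray(pts,float).reshape(-1,3)
    return cv2.projectPoints(p,cv2.Rodrigues(T[:3,:3])[0],T[:3,3],P["camera_matrix"],np.array(P["dist"]))[0].reshape(-1,2)
E
python3 - <<'E'
from h import *
for n in("top","scene"):
    d=np.load(f"{n}0.npy");W=cloud(d,camera_params(n))
    im=cv2.imread(f"pics/{n}0.png")
    print(n, "bench z", np.nanmedian(W[300:320,300:330,2]))
    R=dict(shaft=(385,190,430,270),cradle=(290,190,350,250),case=(170,180,260,245)) if n=="top" else dict(shaft=(180,270,265,350),cradle=(285,235,365,310),case=(380,190,470,270))
    for k,(x0,y0,x1,y1) in R.items():
        p=W[y0:y1,x0:x1].reshape(-1,3);p=p[np.isfinite(p).all(1)]
        zlim={'shaft':.045,'cradle':.03,'case':.068}[k]
        q=p[p[:,2]>zlim]
        print(k,len(q),q.mean(0),q.min(0),q.max(0))
        if k!='cradle':
            c=q[:,:2].mean(0);u,s,vt=np.linalg.svd(q[:,:2]-c);dx=vt[0];print(dx,np.degrees(np.arctan2(dx[1],dx[0])), ((q[:,:2]-c)@dx).min(),((q[:,:2]-c)@dx).max())
            if k=='case':
                r=cv2.minAreaRect(q[:,:2].astype(np.float32)*1000);print(r)
        if k=='cradle':
            b=p[(p[:,2]>.0)]
            for lo,hi in((.004,.02),(.05,.065),(.07,.1)):
                m=p[(p[:,2]>lo)&(p[:,2]<hi)]
                if len(m)>3: print(lo,hi,len(m),cv2.minAreaRect(m[:,:2].astype(np.float32)*1000))
E
```

```text
top bench z -0.0005444352277039766
shaft 518 [ 0.5559 -0.2485  0.0559] [ 0.4682 -0.2803  0.0452] [ 0.642  -0.214   0.0666]
[-0.9626 -0.2709] -164.28176596175106 -0.08783325172957095 0.09059589562767902
cradle 922 [ 0.5817 -0.0065  0.06  ] [ 0.542  -0.0544  0.0301] [0.6294 0.0426 0.0949]
0.004 0.02 561 ((590.5018920898438, -10.348686218261719), (168.12530517578125, 166.01651000976562), 0.48992931842803955)
0.05 0.065 359 ((585.7853393554688, -5.588386535644531), (79.77384185791016, 92.98517608642578), 5.607143878936768)
0.07 0.1 286 ((581.345947265625, -6.688571929931641), (58.04094314575195, 88.98892974853516), 5.45361328125)
case 773 [0.6036 0.2859 0.0742] [0.5492 0.1887 0.068 ] [0.6612 0.3697 0.0823]
[-0.1536  0.9881] 98.83515011692201 -0.09266352595885351 0.08012142140252485
((605.6993408203125, 279.7333679199219), (92.02159118652344, 172.48684692382812), 8.12673568725586)
scene bench z 0.00047500511600706563
shaft 792 [ 0.5626 -0.251   0.0557] [ 0.4671 -0.2835  0.0453] [ 0.642  -0.2148  0.0662]
[0.9613 0.2754] 15.988474148740199 -0.09857294850917228 0.08182142843436978
cradle 1435 [ 0.5919 -0.0131  0.0582] [ 0.5397 -0.0576  0.03  ] [0.6302 0.0416 0.0922]
0.004 0.02 608 ((558.6939697265625, 0.389801025390625), (193.035400390625, 206.2148895263672), 54.488826751708984)
0.05 0.065 520 ((585.1007690429688, -8.292583465576172), (80.70618438720703, 95.25001525878906), 6.604595184326172)
0.07 0.1 380 ((581.476806640625, -9.154651641845703), (57.55873489379883, 90.1837158203125), 5.458883285522461)
case 786 [0.6065 0.2764 0.0739] [0.5483 0.1839 0.068 ] [0.6609 0.3682 0.0806]
[ 0.1499 -0.9887] -81.38020109114372 -0.08928901535605369 0.08674219845510994
((604.9228515625, 277.50360107421875), (93.2390365600586, 175.60906982421875), 9.034618377685547)
```

```bash
cat > plan.py <<'E'
from h import *
from scipy.spatial.transform import Rotation as R
def plan(xyz,yaw,n,jaw=-1,s=None,pitch=0.0):
    "rows to get to tcp xyz with tool down, tool x at world yaw (deg); total n rows"
    s=s or read_state()
    p=np.array(s["ee_pos"]);R0=R.from_quat(s["eef_rot"])
    Rt=R.from_euler('z',yaw,degrees=True)*R.from_quat([1,0,0,0])
    if pitch: Rt=Rt*R.from_euler('y',pitch,degrees=True)
    rel=(R0.inv()*Rt).as_rotvec(degrees=True)
    print("rot total",rel,"dist",np.linalg.norm(xyz-p))
    rows=[]
    for i in range(n):
        Ri=R0*R.from_rotvec(rel*i/n,degrees=True)
        d=Ri.inv().apply((np.array(xyz)-p)/n)
        rows.append([round(float(v),2) for v in rel/n]+[round(float(v),4) for v in d]+[jaw])
    for i in range(0,n,10): print(rows[i:i+10])
    return rows
def st():
    s=read_state();r=R.from_quat(s["eef_rot"]).as_matrix()
    print("t",round(s["time"],2),"tcp",s["ee_pos"],"yaw",np.degrees(np.arctan2(r[1,0],r[0,0])).round(2),"zax",r[:,2],"F",s["ft_force"],"M",s["torque"],"w",round(s["width"],4),"j",s["joint_positions"])
    return s
E
python3 -c "
from plan import *
plan([.55,.30,.24],8.5,20)"
```

```text
rot total [ -0.0221   0.0802 145.0424] dist 0.37552934881732686
[[-0.0, 0.0, 7.25, -0.0179, -0.0056, -0.0, -1], [-0.0, 0.0, 7.25, -0.0185, -0.0032, -0.0, -1], [-0.0, 0.0, 7.25, -0.0188, -0.0009, -0.0, -1], [-0.0, 0.0, 7.25, -0.0187, 0.0015, -0.0001, -1], [-0.0, 0.0, 7.25, -0.0184, 0.0038, -0.0001, -1], [-0.0, 0.0, 7.25, -0.0177, 0.0061, -0.0001, -1], [-0.0, 0.0, 7.25, -0.0168, 0.0083, -0.0001, -1], [-0.0, 0.0, 7.25, -0.0156, 0.0104, -0.0001, -1], [-0.0, 0.0, 7.25, -0.0142, 0.0123, -0.0001, -1], [-0.0, 0.0, 7.25, -0.0125, 0.014, -0.0001, -1]]
[[-0.0, 0.0, 7.25, -0.0107, 0.0154, -0.0001, -1], [-0.0, 0.0, 7.25, -0.0087, 0.0167, -0.0001, -1], [-0.0, 0.0, 7.25, -0.0065, 0.0176, -0.0001, -1], [-0.0, 0.0, 7.25, -0.0042, 0.0183, -0.0001, -1], [-0.0, 0.0, 7.25, -0.0019, 0.0187, -0.0001, -1], [-0.0, 0.0, 7.25, 0.0005, 0.0188, -0.0001, -1], [-0.0, 0.0, 7.25, 0.0029, 0.0186, -0.0001, -1], [-0.0, 0.0, 7.25, 0.0052, 0.018, -0.0001, -1], [-0.0, 0.0, 7.25, 0.0074, 0.0172, -0.0001, -1], [-0.0, 0.0, 7.25, 0.0096, 0.0162, -0.0001, -1]]
```

send_rows(
  steps=[
    [0,0,7.25,-0.018,-0.0055,0,-1],
    [0,0,7.25,-0.0185,-0.003,0,-1],
    [0,0,7.25,-0.019,-0.001,0,-1],
    [0,0,7.25,-0.0185,0.0015,0,-1],
    [0,0,7.25,-0.0185,0.004,0,-1],
    [0,0,7.25,-0.0175,0.006,0,-1],
    [0,0,7.25,-0.017,0.0085,0,-1],
    [0,0,7.25,-0.0155,0.0105,0,-1],
    [0,0,7.25,-0.014,0.0125,0,-1],
    [0,0,7.25,-0.0125,0.014,0,-1],
  ],
)

```text
time: 1.15
ee_pos: [0.4134, 0.4239, 0.2353]
eef_rot: [0.774, 0.633, -0.004, 0.0]
ft_force: [0.6, 0.3, 0.5]
width: 0.0868
```

send_rows(
  steps=[
    [0,0,7.25,-0.0105,0.0155,0,-1],
    [0,0,7.25,-0.0085,0.0165,0,-1],
    [0,0,7.25,-0.0065,0.0175,0,-1],
    [0,0,7.25,-0.004,0.0185,0,-1],
    [0,0,7.25,-0.002,0.0185,0,-1],
    [0,0,7.25,0.0005,0.019,0,-1],
    [0,0,7.25,0.003,0.0185,0,-1],
    [0,0,7.25,0.005,0.018,0,-1],
    [0,0,7.25,0.0075,0.017,0,-1],
    [0,0,7.25,0.0095,0.016,0,-1],
  ],
)

```text
time: 2.15
ee_pos: [0.5437, 0.2795, 0.2327]
eef_rot: [1.0, 0.026, -0.005, 0.004]
ft_force: [-0.2, -0.2, -0.5]
width: 0.0869
```

```bash
python3 -c "
from plan import *
s=st();P=camera_params('wrist');im,d=camera('wrist');cv2.imwrite('pics/w1.png',im);np.savez('w1.npz',d=d,T=P['world_from_camera'],K=P['camera_matrix'],D=P['dist'])
plan([.52,-.02,.24],5.5,10)"
```

```text
t 2.15 tcp [0.5437 0.2795 0.2327] yaw 3.03 zax [-0.0093 -0.0085 -0.9999] F [-0.1761 -0.2401 -0.5119] M [-0.088   0.1616 -0.027 ] w 0.0869 j [-0.9185  0.3291  0.4663  1.5219 -0.1465  1.3383 -1.9562]
rot total [ 0.542   0.5083 -3.1719] dist 0.2971680947019529
[[0.05, 0.05, -0.32, -0.0038, 0.0295, -0.0004, -1], [0.05, 0.05, -0.32, -0.0039, 0.0295, -0.0004, -1], [0.05, 0.05, -0.32, -0.0041, 0.0294, -0.0005, -1], [0.05, 0.05, -0.32, -0.0043, 0.0294, -0.0005, -1], [0.05, 0.05, -0.32, -0.0044, 0.0294, -0.0005, -1], [0.05, 0.05, -0.32, -0.0046, 0.0294, -0.0006, -1], [0.05, 0.05, -0.32, -0.0048, 0.0293, -0.0006, -1], [0.05, 0.05, -0.32, -0.0049, 0.0293, -0.0006, -1], [0.05, 0.05, -0.32, -0.0051, 0.0293, -0.0007, -1], [0.05, 0.05, -0.32, -0.0052, 0.0292, -0.0007, -1]]
```

View pics/w1.png

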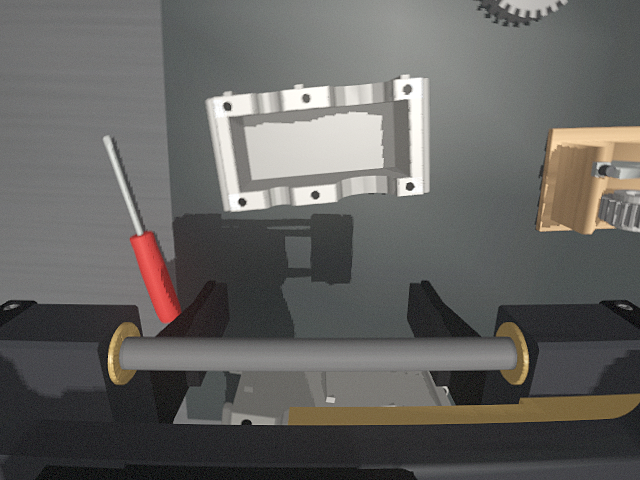

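```bash
cat > ortho.py <<'E'
from h import *
def ortho(W,x0,x1,y0,y1,s=0.001):
    H=np.full((int(round((x1-x0)/s)),int(round((y1-y0)/s))),np.nan)
    p=W.reshape(-1,3);p=p[np.isfinite(p).all(1)]
    i=((p[:,0]-x0)/s).astype(int);j=((p[:,1]-y0)/s).astype(int)
    m=(i>=0)&(i<H.shape[0])&(j>=0)&(j<H.shape[1])
    o=np.argsort(p[m,2]);H[i[m][o],j[m][o]]=p[m,2][o]
    return H
E
python3 - <<'E'
from ortho import *
z=np.load('w1.npz');P=dict(camera_matrix=z['K'],dist=z['D'],world_from_camera=z['T'])
W=cloud(z['d'],P)
yaw=np.radians(8.5);c=np.array([.605,.28])
Rz=np.array([[np.cos(yaw),np.sin(yaw)],[-np.sin(yaw),np.cos(yaw)]])
V=W.copy();V[...,:2]=(W[...,:2]-c)@Rz.T
H=ortho(V,-.07,.07,-.12,.12)
a=np.nan_to_num(H);cv2.imwrite('pics/o1.png',cv2.resize(np.clip(a/.09*255,0,255).astype(np.uint8)[::-1,::-1],None,fx=3.2,fy=3.2,interpolation=cv2.INTER_NEAREST))
# along-wall profiles
ys=np.arange(-.11,.11,.004)
p=V.reshape(-1,3);p=p[np.isfinite(p).all(1)]
for lo,hi in((-.045,-.03),(.03,.045)):
    q=p[(p[:,0]>lo+.003)&(p[:,0]<hi-.003)&(p[:,2]>.03)]
    print(lo,[(int(round(y*1000)),round(float(np.median(q[abs(q[:,1]-y)<.002,2])),4)) for y in ys if (abs(q[:,1]-y)<.002).any()])
t=p[(p[:,2]>.071)&(p[:,2]<.082)]
print(t.min(0),t.max(0),cv2.minAreaRect((t[:,:2]*1000).astype(np.float32)))
E
```

```text
-0.045 [(-86, 0.0726), (-82, 0.0732), (-78, 0.0745), (-74, 0.0748), (-70, 0.0753), (-66, 0.3087), (-62, 0.3089), (-58, 0.3094), (-54, 0.3131), (-50, 0.3185), (-46, 0.3187), (-42, 0.3153), (-38, 0.319), (-34, 0.3217), (-30, 0.3219), (-26, 0.3218), (-22, 0.322), (-18, 0.3219), (-14, 0.3221), (-10, 0.3218), (-6, 0.322), (-2, 0.322), (2, 0.3216), (6, 0.3208), (10, 0.3196), (14, 0.3188), (18, 0.3218), (22, 0.0758), (26, 0.0758), (30, 0.0725), (34, 0.0665), (38, 0.0649), (42, 0.065), (46, 0.0674), (50, 0.0729), (54, 0.2972), (58, 0.3005), (62, 0.3078), (66, 0.3079), (70, 0.3078), (74, 0.3077), (78, 0.3077), (82, 0.0752), (86, 0.0726)]
0.03 [(-86, 0.0724), (-82, 0.0733), (-78, 0.0745), (-74, 0.0746), (-70, 0.0751), (-66, 0.0754), (-62, 0.0748), (-58, 0.0721), (-54, 0.0618), (-50, 0.057), (-46, 0.0537), (-42, 0.0516), (-38, 0.0507), (-34, 0.0498), (-30, 0.0503), (-26, 0.0514), (-22, 0.0524), (-18, 0.0557), (-14, 0.0592), (-10, 0.0667), (-6, 0.0747), (-2, 0.0748), (2, 0.0751), (6, 0.0752), (10, 0.0756), (14, 0.0752), (18, 0.075), (22, 0.0751), (26, 0.0747), (30, 0.0702), (34, 0.0662), (38, 0.0648), (42, 0.0657), (46, 0.0684), (50, 0.0737), (54, 0.0752), (58, 0.0751), (62, 0.0749), (66, 0.0752), (70, 0.0757), (74, 0.0752), (78, 0.0749), (82, 0.0738), (86, 0.0731)]
[-0.2632 -0.2705  0.071 ] [0.0459 0.1048 0.082 ] ((-110.73614501953125, -86.07876586914062), (365.6949462890625, 309.8172912597656), 86.13755798339844)
```

View pics/o1.png

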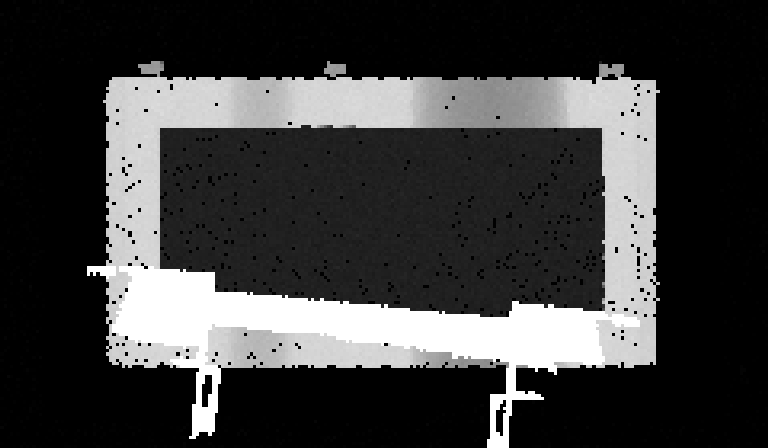

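send_rows(
  steps=[
    [0.1,0.1,-0.32,-0.004,0.0305,-0.001,-1],
    [0.1,0.1,-0.32,-0.004,0.0305,-0.001,-1],
    [0.1,0.1,-0.32,-0.004,0.0305,-0.001,-1],
    [0.1,0.1,-0.32,-0.0045,0.0305,-0.001,-1],
    [0.1,0.1,-0.32,-0.0045,0.0305,-0.001,-1],
    [0.1,0.1,-0.32,-0.0045,0.0305,-0.001,-1],
    [0.1,0.1,-0.32,-0.005,0.0305,-0.001,-1],
    [0,0,-0.32,-0.005,0.0305,-0.001,-1],
    [0,0,-0.32,-0.005,0.03,-0.001,-1],
    [0,0,0,0,0,0,-1],
  ],
)

```text
time: 3.2
ee_pos: [0.5207, -0.0101, 0.2406]
eef_rot: [0.999, 0.052, 0.0, -0.001]
ft_force: [0.3, -0.6, 0.4]
width: 0.0871
```

```bash
python3 -c "
from plan import *
s=st();P=camera_params('wrist');im,d=camera('wrist');cv2.imwrite('pics/w2.png',im);np.savez('w2.npz',d=d,T=P['world_from_camera'],K=P['camera_matrix'],D=P['dist'])
plan([.485,-.26,.24],16,10)"
```

```text
t 3.2 tcp [ 0.5207 -0.0101  0.2406] yaw 5.93 zax [ 0.0006  0.0018 -1.    ] F [ 0.2839 -0.5906  0.4275] M [-0.0185  0.1704  0.0734] w 0.0871 j [-0.6567  0.0968  0.6347  1.763  -0.0614  1.3004 -1.4751]
rot total [-0.1426 -0.0522 -9.9533] dist 0.25487994363958233
[[-0.01, -0.01, -1.0, -0.0062, 0.0247, -0.0, -1], [-0.01, -0.01, -1.0, -0.0067, 0.0246, -0.0, -1], [-0.01, -0.01, -1.0, -0.0071, 0.0245, -0.0, -1], [-0.01, -0.01, -1.0, -0.0075, 0.0244, -0.0, -1], [-0.01, -0.01, -1.0, -0.0079, 0.0242, -0.0, -1], [-0.01, -0.01, -1.0, -0.0083, 0.0241, 0.0, -1], [-0.01, -0.01, -1.0, -0.0088, 0.0239, 0.0, -1], [-0.01, -0.01, -1.0, -0.0092, 0.0238, 0.0, -1], [-0.01, -0.01, -1.0, -0.0096, 0.0236, 0.0, -1], [-0.01, -0.01, -1.0, -0.01, 0.0234, 0.0, -1]]
```

View pics/w2.png

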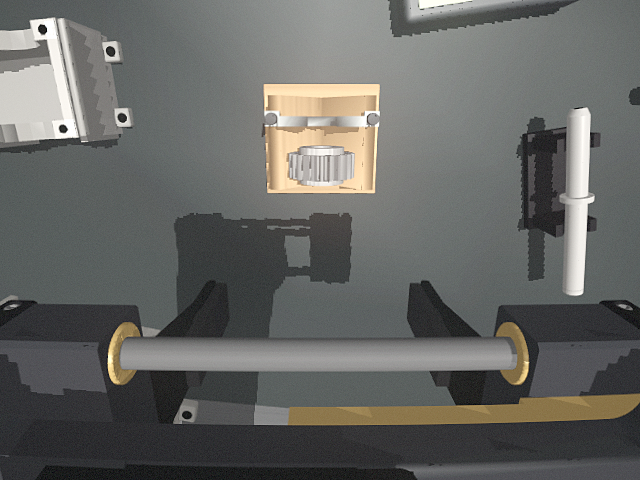

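```bash
cat > fits.py <<'E'
from ortho import *
from scipy.optimize import least_squares
def load(f):
    z=np.load(f);return cloud(z['d'],dict(camera_matrix=z['K'],dist=z['D'],world_from_camera=z['T']))
def pts(W):
    p=W.reshape(-1,3);return p[np.isfinite(p).all(1)]
def sh(p,c,yaw):
    y=np.radians(yaw);q=p.copy();Rz=np.array([[np.cos(y),np.sin(y)],[-np.sin(y),np.cos(y)]]);q[:,:2]=(p[:,:2]-c)@Rz.T;return q
def back(q,c,yaw):
    y=np.radians(yaw);return np.array(c)+np.array([[np.cos(y),-np.sin(y)],[np.sin(y),np.cos(y)]])@np.array(q)
def case_fit(p,c,yaw):
    q=sh(p,c,yaw);out=[]
    for lo,hi in((-.042,-.033),(.033,.042)):
        m=q[(q[:,0]>lo)&(q[:,0]<hi)&(abs(q[:,1]-.04)<.014)&(q[:,2]>.06)&(q[:,2]<.085)]
        m=m[m[:,2]<.0735]
        f=lambda v:np.hypot(m[:,1]-v[0],m[:,2]-v[1])-.0096
        # chamfer-free points only
        m=m[m[:,2]<.0715]
        r=least_squares(f,[.04,.075],loss='soft_l1',f_scale=.0005);out.append((r.x,len(m),np.sqrt(np.mean(r.fun**2))))
    return out
def shaft_fit(p,c,yaw,r0=.009):
    # c near grip; fit cylinder axis
    q=sh(p,c,yaw)
    m=q[(abs(q[:,0])<.12)&(abs(q[:,1])<.02)&(q[:,2]>.047)&(q[:,2]<.064)]
    return m
E
python3 - <<'E'
from fits import *
p=pts(load('w1.npz'));print(case_fit(p,[.605,.28],8.5))
p2=pts(load('w2.npz'))
q=sh(p,[.605,.28],8.5)
# outer far-edge line and y edges
b=q[(q[:,2]>.07)&(q[:,2]<.082)&(abs(q[:,0])<.06)&(abs(q[:,1])<.1)]
for y0 in np.arange(-.08,.09,.02):
    m=b[abs(b[:,1]-y0)<.01]; print(round(y0,2),m[:,0].max().round(4),m[:,0].min().round(4))
# shaft
c=np.array([.56,-.25]);
m=sh(p2,c,16);m=m[(abs(m[:,0])<.12)&(abs(m[:,1])<.03)&(m[:,2]>.045)&(m[:,2]<.075)]
print('shaft x ext',m[:,0].min(),m[:,0].max())
for x in np.arange(-.1,.1,.01):
    s=m[abs(m[:,0]-x)<.005]
    if len(s)>5: print(round(x,3),len(s),'ymid',((s[:,1].max()+s[:,1].min())/2).round(4),'w',np.ptp(s[:,1]).round(4),'zmax',np.percentile(s[:,2],95).round(4))
m=sh(p2,c,16)
mm=m[(m[:,0]>-.09)&(m[:,0]<.07)&(abs(m[:,1])<.012)&(m[:,2]>.05)&(m[:,2]<.0605)]
f=lambda v:np.hypot(mm[:,1]-v[0]-v[1]*mm[:,0],mm[:,2]-v[2]-v[3]*mm[:,0])-.009
r=least_squares(f,[0,0,.05,0],loss='soft_l1',f_scale=.0005);print(r.x,np.degrees(r.x[1]),len(mm),np.sqrt(np.mean(r.fun**2)))
# collar
s=m[(abs(m[:,1]-r.x[0])<.006)&(m[:,2]>.0615)&(m[:,2]<.07)&(abs(m[:,0])<.1)];print('collar x',np.percentile(s[:,0],[0,5,50,95,100]),len(s),s[:,2].max())
# cradle
c=np.array([.57,-.007])
H=ortho(np.array(sh(p2,c,5.5))[None],-.06,.08,-.07,.07)
cv2.imwrite('pics/o2.png',cv2.resize(np.clip(np.nan_to_num(H)/.1*255,0,255).astype(np.uint8)[::-1,::-1],None,fx=4,fy=4,interpolation=cv2.INTER_NEAREST))
E
```

```text
[(array([0.0392, 0.0742]), 234, np.float64(0.000640411195585205)), (array([0.0387, 0.0743]), 289, np.float64(0.0006424420473759921))]
-0.08 0.0452 -0.0448
-0.06 0.0454 -0.0448Traceback (most recent call last):
  File "<stdin>", line 8, in <module>
    return umr_maximum(a, axis, None, out, keepdims, initial, where)
ValueError: zero-size array to reduction operation maximum which has no identity
```

```bash
python3 - <<'E'
from fits import *
p=pts(load('w1.npz'));p2=pts(load('w2.npz'))
q=sh(p,[.605,.28],8.5)
b=q[(q[:,2]>.07)&(q[:,2]<.082)&(abs(q[:,0])<.06)&(abs(q[:,1])<.1)]
for y0 in (-.08,-.06,0,.01,.02,.06,.08):
    m=b[abs(b[:,1]-y0)<.01]; print(round(y0,2),m[:,0].max().round(4),m[:,0].min().round(4))
c=np.array([.56,-.25]);
m=sh(p2,c,16);m=m[(abs(m[:,0])<.12)&(abs(m[:,1])<.03)&(m[:,2]>.045)&(m[:,2]<.075)]
print('shaft x ext',m[:,0].min(),m[:,0].max())
for x in np.arange(-.1,.1,.02):
    s=m[abs(m[:,0]-x)<.005]
    if len(s)>5: print(round(x,3),len(s),'ymid',((s[:,1].max()+s[:,1].min())/2).round(4),'w',np.ptp(s[:,1]).round(4),'zmax',np.percentile(s[:,2],95).round(4))
m=sh(p2,c,16)
mm=m[(m[:,0]>-.09)&(m[:,0]<.07)&(abs(m[:,1])<.012)&(m[:,2]>.05)&(m[:,2]<.0605)]
f=lambda v:np.hypot(mm[:,1]-v[0]-v[1]*mm[:,0],mm[:,2]-v[2]-v[3]*mm[:,0])-.009
r=least_squares(f,[0,0,.05,0],loss='soft_l1',f_scale=.0005);print(r.x,np.degrees(r.x[1]),len(mm),np.sqrt(np.mean(r.fun**2)))
s=m[(abs(m[:,1]-r.x[0])<.006)&(m[:,2]>.0615)&(m[:,2]<.07)&(abs(m[:,0])<.1)];print('collar x',np.percentile(s[:,0],[0,5,50,95,100]),len(s),s[:,2].max())
c=np.array([.57,-.007])
H=ortho(np.array(sh(p2,c,5.5))[None],-.06,.08,-.07,.07)
cv2.imwrite('pics/o2.png',cv2.resize(np.clip(np.nan_to_num(H)/.1*255,0,255).astype(np.uint8)[::-1,::-1],None,fx=4,fy=4,interpolation=cv2.INTER_NEAREST))
E
```

```text
-0.08 0.0452 -0.0448
-0.06 0.0454 -0.0448
0 0.0455 -0.0448
0.01 0.0455 -0.0448
0.02 0.0455 -0.0449
0.06 0.0456 -0.0447
0.08 0.0459 -0.0447
shaft x ext -0.09413940073990597 0.08462048166303877
-0.08 194 ymid 0.0045 w 0.0169 zmax 0.0583
-0.06 208 ymid 0.0041 w 0.0185 zmax 0.0584
-0.04 216 ymid 0.0038 w 0.0181 zmax 0.0583
-0.02 362 ymid 0.0028 w 0.0416 zmax 0.0582
0.0 244 ymid 0.0045 w 0.0263 zmax 0.063
0.02 245 ymid 0.0038 w 0.0166 zmax 0.0585
0.04 253 ymid 0.0037 w 0.0175 zmax 0.0586
0.06 429 ymid 0.0028 w 0.0423 zmax 0.0583
0.08 251 ymid 0.0038 w 0.0156 zmax 0.0582
[ 0.0025 -0.003   0.049   0.0011] -0.16988395450604865 3144 0.0010101078353540606
collar x [0.0005 0.0008 0.0035 0.0057 0.0064] 68 0.06420401087925853
```

View pics/o2.png

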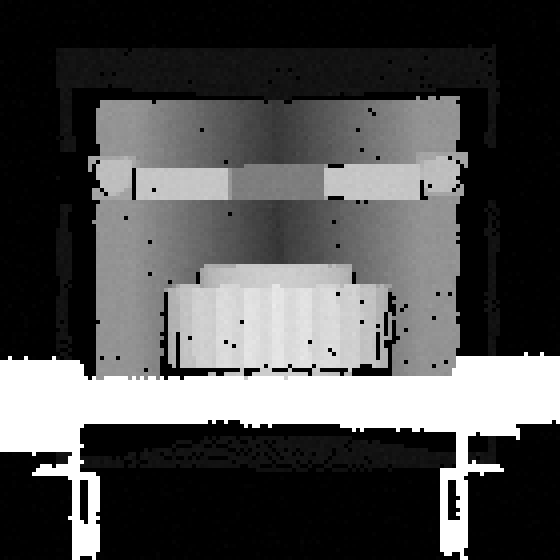

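```bash
python3 -c "
from plan import *
from fits import back
g=back([-.0578,.0035],[.56,-.25],16);print(g)
plan([g[0],g[1],.15],15.9,10)"
```

```text
[ 0.5035 -0.2626]
rot total [-0.1426 -0.0521 -9.8533] dist 0.27101938781122153
[[-0.01, -0.01, -0.99, -0.0044, 0.0252, 0.009, -1], [-0.01, -0.01, -0.99, -0.0049, 0.0251, 0.009, -1], [-0.01, -0.01, -0.99, -0.0053, 0.025, 0.009, -1], [-0.01, -0.01, -0.99, -0.0057, 0.0249, 0.009, -1], [-0.01, -0.01, -0.99, -0.0061, 0.0248, 0.009, -1], [-0.01, -0.01, -0.99, -0.0066, 0.0247, 0.009, -1], [-0.01, -0.01, -0.99, -0.007, 0.0246, 0.009, -1], [-0.01, -0.01, -0.99, -0.0074, 0.0245, 0.009, -1], [-0.01, -0.01, -0.99, -0.0078, 0.0243, 0.009, -1], [-0.01, -0.01, -0.99, -0.0082, 0.0242, 0.009, -1]]
```

send_rows(
  steps=[
    [0,0,-1.1,-0.0045,0.028,0.01,-1],
    [0,0,-1.1,-0.005,0.028,0.01,-1],
    [0,0,-1.1,-0.0055,0.028,0.01,-1],
    [0,0,-1.1,-0.006,0.028,0.01,-1],
    [0,0,-1.1,-0.007,0.0275,0.01,-1],
    [0,0,-1.1,-0.0075,0.0275,0.01,-1],
    [0,0,-1.1,-0.008,0.0275,0.01,-1],
    [0,0,-1.1,-0.0085,0.027,0.01,-1],
    [0,0,-1.1,-0.009,0.027,0.01,-1],
    [0,0,0,0,0,0,-1],
  ],
)

```text
time: 4.25
ee_pos: [0.5137, -0.2559, 0.1429]
eef_rot: [0.988, 0.157, -0.0, -0.004]
ft_force: [-0.9, -0.1, -1.0]
width: 0.0874
```

```bash
cat >> plan.py <<'E'
def snap(n,cam='wrist'):
    P=camera_params(cam);im,d=camera(cam);cv2.imwrite(f'pics/{n}.png',im);np.savez(f'{n}.npz',d=d,T=P['world_from_camera'],K=P['camera_matrix'],D=P['dist'])
E
python3 -c "
from plan import *
s=st();snap('w3')"
```

```text
t 4.25 tcp [ 0.5137 -0.2559  0.1429] yaw 18.01 zax [-0.0013  0.0077 -1.    ] F [-0.898  -0.1094 -1.0362] M [-0.0476  0.1687 -0.0406] w 0.0874 j [-0.2217  0.3586  0.742   1.7489 -0.2707  1.1422 -0.6528]
```

View pics/w3.png

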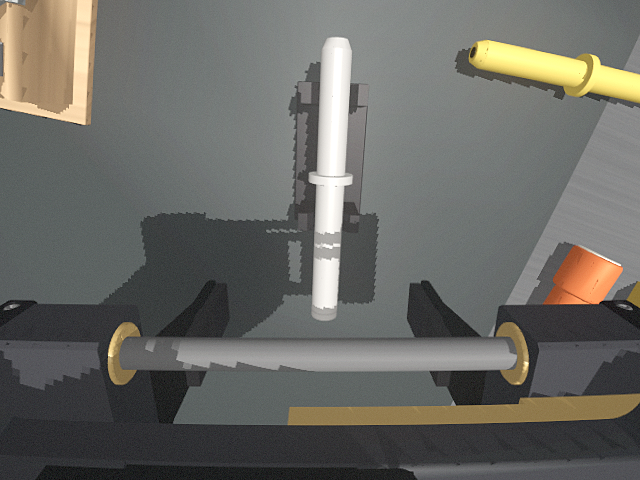

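```bash
cat > sf.py <<'E'
from fits import *
import sys
def shaftfit(p,c,yaw,zlo=.05,zhi=.0605):
    m=sh(p,c,yaw)
    v=np.array([0,0,.05,0.])
    for it in range(3):
        d=np.hypot(m[:,1]-v[0]-v[1]*m[:,0],m[:,2]-v[2]-v[3]*m[:,0])
        mm=m[(m[:,0]>-.09)&(m[:,0]<.065)&(d<(.014 if it==0 else .0105))&(d>.007)&(m[:,2]>v[2]+.001)]
        if it==0: mm=mm[(mm[:,2]<.0605)]
        mm=mm[(mm[:,0]<-.01)|(mm[:,0]>.01)]
        f=lambda v:np.hypot(mm[:,1]-v[0]-v[1]*mm[:,0],mm[:,2]-v[2]-v[3]*mm[:,0])-.009
        r=least_squares(f,v,loss='soft_l1',f_scale=.0004);v=r.x
    print(v,'yaw',yaw+np.degrees(v[1]),'pitch',np.degrees(v[3]),len(mm),np.sqrt(np.mean(r.fun**2)))
    d=np.hypot(m[:,1]-v[0]-v[1]*m[:,0],m[:,2]-v[2]-v[3]*m[:,0])
    s=m[(d>.0115)&(d<.0155)&(abs(m[:,0])<.02)&(m[:,2]>v[2]+.002)];print('collar',np.percentile(s[:,0],[1,5,50,95,99]))
    s=m[(d<.0115)&(abs(m[:,0])<.12)&(m[:,2]>v[2])];print('ends',s[:,0].min(),s[:,0].max())
    return v
if __name__=="__main__":
    p=pts(load(sys.argv[1]));v=shaftfit(p,[.56,-.25],16)
    for x in(.0062,-.0578): print(x,back([x,v[0]+v[1]*x],[.56,-.25],16))
E
python3 sf.py w3.npz; python3 sf.py w2.npz
```

```text
[ 0.0026 -0.0045  0.0493  0.0011] yaw 15.739614482123681 pitch 0.06070669652826637 5744 0.0005351513153338647
collar [0.0008 0.0011 0.0036 0.0058 0.0059]
ends -0.0947686464282573 0.08390179470475972
0.0062 [ 0.5653 -0.2458]
-0.0578 [ 0.5037 -0.2632]
[ 0.0026 -0.0036  0.049   0.0011] yaw 15.792028625249694 pitch 0.062067732604954386 2650 0.0006811959075713057
collar [0.0006 0.0009 0.0037 0.0059 0.0064]
ends -0.09413940073990597 0.08462048166303877
0.0062 [ 0.5653 -0.2458]
-0.0578 [ 0.5037 -0.2632]
```

```bash
python3 -c "
from plan import *
plan([.5037,-.2632,.06],15.75,8)"
```

```text
rot total [-0.4961 -0.1036  2.3422] dist 0.08452803260928053
[[-0.06, -0.01, 0.29, -0.0017, 0.0008, 0.0104, -1], [-0.06, -0.01, 0.29, -0.0017, 0.0008, 0.0104, -1], [-0.06, -0.01, 0.29, -0.0017, 0.0008, 0.0104, -1], [-0.06, -0.01, 0.29, -0.0017, 0.0008, 0.0104, -1], [-0.06, -0.01, 0.29, -0.0017, 0.0008, 0.0104, -1], [-0.06, -0.01, 0.29, -0.0017, 0.0008, 0.0104, -1], [-0.06, -0.01, 0.29, -0.0016, 0.0008, 0.0104, -1], [-0.06, -0.01, 0.29, -0.0016, 0.0008, 0.0104, -1]]
```

send_rows(
  steps=[
    [-0.2,0,0.6,-0.0035,0.0015,0.01,-1],
    [-0.2,0,0.6,-0.0035,0.0015,0.01,-1],
    [-0.1,0,0.6,-0.003,0.0015,0.01,-1],
    [0,0,0.6,-0.003,0.0015,0.01,-1],
    [0,0,0,0,0,0.01,-1],
    [0,0,0,0,0,0.01,-1],
    [0,0,0,0,0,0.01,-1],
    [0,0,0,0,0,0.008,-1],
    [0,0,0,0,0,0,-1],
    [0,0,0,0,0,0,-1],
  ],
)

```text
time: 5.3
ee_pos: [0.5053, -0.257, 0.0574]
eef_rot: [0.99, 0.139, 0.001, -0.001]
ft_force: [0.1, 0.1, -0.0]
width: 0.0867
```

```bash
python3 -c "
from plan import *
st();plan([.5037,-.2632,.048],15.75,4)"
```

```text
t 5.3 tcp [ 0.5053 -0.257   0.0574] yaw 15.94 zax [ 0.0014  0.0029 -1.    ] F [ 0.1497  0.104  -0.0293] M [-0.0728  0.1212  0.0556] w 0.0867 j [-0.1807  0.4543  0.7004  1.8401 -0.3529  0.9741 -0.6209]
rot total [-0.1391 -0.1213  0.1858] dist 0.011428959477864811
[[-0.03, -0.03, 0.05, -0.0008, 0.0014, 0.0024, -1], [-0.03, -0.03, 0.05, -0.0008, 0.0014, 0.0024, -1], [-0.03, -0.03, 0.05, -0.0008, 0.0014, 0.0024, -1], [-0.03, -0.03, 0.05, -0.0008, 0.0014, 0.0024, -1]]
```

send_rows(
  steps=[
    [0,0,0,-0.001,0.002,0.003,-1],
    [0,0,0,-0.001,0.002,0.003,-1],
    [0,0,0,-0.001,0.002,0.003,-1],
    [0,0,0,0,0,0.001,-1],
    [0,0,0,0,0,0,-1],
    [0,0,0,0,0,0,-1],
    [0,0,0,0,0,0,-1],
    [0,0,0,0,0,0,-1],
    [0,0,0,0,0,0,-1],
    [0,0,0,0,0,0,-1],
  ],
)

```text
time: 6.3
ee_pos: [0.505, -0.2646, 0.048]
eef_rot: [0.99, 0.139, 0.002, -0.001]
ft_force: [-0.3, -1.0, -0.1]
width: 0.087
```

```bash
python3 -c "
from plan import *
st();plan([.5037,-.2632,.048],15.75,4)"
```

```text
t 6.3 tcp [ 0.505  -0.2646  0.048 ] yaw 15.94 zax [ 0.004   0.0023 -1.    ] F [-0.3363 -1.0131 -0.0737] M [-0.0884  0.1571 -0.0171] w 0.087 j [-0.1588  0.4732  0.6923  1.8392 -0.3685  0.9574 -0.5977]
rot total [-0.0624 -0.2543  0.1863] dist 0.0019178957838815501
[[-0.02, -0.06, 0.05, -0.0002, -0.0004, 0.0, -1], [-0.02, -0.06, 0.05, -0.0002, -0.0004, 0.0, -1], [-0.02, -0.06, 0.05, -0.0002, -0.0004, 0.0, -1], [-0.02, -0.06, 0.05, -0.0002, -0.0004, 0.0, -1]]
```

send_rows(
  steps=[
    [0,-0.2,0,-0.0005,-0.001,0,-1],
    [0,0,0,0,-0.001,0,-1],
    [0,0,0,0,0,0,-1],
    [0,0,0,0,0,0,1],
    [0,0,0,0,0,0,1],
    [0,0,0,0,0,0,1],
    [0,0,0,0,0,0,1],
    [0,0,0,0,0,0,1],
    [0,0,0,0,0,0,1],
    [0,0,0,0,0,0,1],
  ],
  force=30,
)

```text
time: 7.3
ee_pos: [0.5039, -0.2626, 0.0481]
eef_rot: [0.99, 0.139, 0.0, -0.001]
ft_force: [-0.9, 0.0, 0.3]
width: 0.0389
```

```bash
python3 -c "
from plan import *
st();snap('w4')"; python3 sf.py w4.npz
```

```text
t 7.3 tcp [ 0.5039 -0.2626  0.0481] yaw 15.94 zax [ 0.0004  0.0012 -1.    ] F [-0.9255  0.0308  0.3305] M [-0.058   0.1    -0.0072] w 0.0389 j [-0.1646  0.4714  0.6938  1.8418 -0.3644  0.9587 -0.6036]
[ 0.0024 -0.0045  0.0493  0.0012] yaw 15.740251311163318 pitch 0.07054677524845424 14241 0.0005053548835547853
collar [0.0007 0.0011 0.0036 0.0058 0.0059]
ends -0.09462626786522434 0.06662037644268677
0.0062 [ 0.5653 -0.246 ]
-0.0578 [ 0.5037 -0.2633]
```

View pics/w4.png

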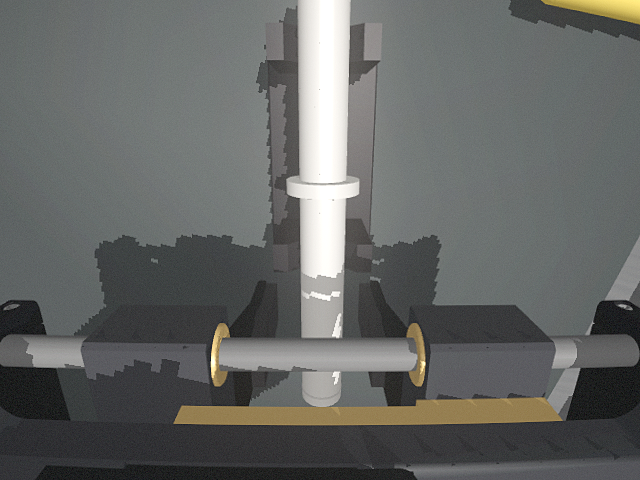

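send_rows(
  steps=[
    [0,0,0,0,0.0005,0,1],
    [0,0,0,0,0,0,1],
    [0,0,0,0,0,0,1],
    [0,0,0,0,0,0,1],
    [0,0,0,0,0,0,1],
    [0,0,0,0,0,0,1],
    [0,0,0,0,0,0,1],
    [0,0,0,0,0,0,1],
    [0,0,0,0,0,0,1],
    [0,0,0,0,0,0,1],
  ],
  force=60,
)

```text
time: 8.35
ee_pos: [0.5042, -0.264, 0.0484]
eef_rot: [0.99, 0.138, 0.001, 0.0]
ft_force: [0.5, -1.1, -0.0]
width: 0.0166
```

```bash
python3 -c "
from plan import *
st();snap('w5')"; python3 sf.py w5.npz
```

```text
t 8.35 tcp [ 0.5042 -0.264   0.0484] yaw 15.9 zax [ 0.0012 -0.     -1.    ] F [ 0.5138 -1.1458 -0.0216] M [-0.34    0.1115 -0.0095] w 0.0166 j [-0.1631  0.4722  0.6944  1.8403 -0.3643  0.9584 -0.6027]
[ 0.0025 -0.0102  0.0495  0.0021] yaw 15.415056874863007 pitch 0.12108444946295674 14232 0.0005128955832117999
collar [0.0008 0.001  0.0036 0.0058 0.006 ]
ends -0.09543014895847694 0.0667791852564838
0.0062 [ 0.5653 -0.246 ]
-0.0578 [ 0.5036 -0.263 ]
```

send_rows(
  steps=[
    [0,0,0,0,0,-0.004,1],
    [0,0,0,0,0,-0.006,1],
    [0,0,0,0,0,-0.01,1],
    [0,0,0,0,0,-0.012,1],
    [0,0,0,0,0,-0.014,1],
    [0,0,0,0,0,-0.014,1],
    [0,0,0,0,0,-0.014,1],
    [0,0,0,0,0,-0.014,1],
    [0,0,0,0,0,-0.01,1],
    [0,0,0,0,0,0,1],
  ],
)

```text
time: 9.4
ee_pos: [0.5037, -0.2634, 0.156]
eef_rot: [0.99, 0.138, 0.001, -0.001]
ft_force: [-0.1, 0.2, -2.1]
width: 0.0163
```

```bash
python3 -c "
from plan import *
st();snap('w6')
from fits import back
g=back([-.171,.0006],[.57,-.007],5.5);print(g)
plan([g[0],g[1],.145],5.5,10)"
```

```text
t 9.4 tcp [ 0.5037 -0.2634  0.156 ] yaw 15.92 zax [ 0.001   0.0016 -1.    ] F [-0.1414  0.1696 -2.1024] M [-0.1363  0.2425 -0.0491] w 0.0163 j [-0.2326  0.3291  0.7656  1.7548 -0.2492  1.1569 -0.6855]
[ 0.3997 -0.0228]
rot total [-0.0994 -0.0343 10.4213] dist 0.2620227387626277
[[-0.01, -0.0, 1.04, -0.0034, -0.026, 0.0011, -1], [-0.01, -0.0, 1.04, -0.0039, -0.0259, 0.0011, -1], [-0.01, -0.0, 1.04, -0.0043, -0.0258, 0.0011, -1], [-0.01, -0.0, 1.04, -0.0048, -0.0257, 0.001, -1], [-0.01, -0.0, 1.04, -0.0053, -0.0256, 0.001, -1], [-0.01, -0.0, 1.04, -0.0057, -0.0255, 0.001, -1], [-0.01, -0.0, 1.04, -0.0062, -0.0254, 0.001, -1], [-0.01, -0.0, 1.04, -0.0067, -0.0253, 0.001, -1], [-0.01, -0.0, 1.04, -0.0071, -0.0252, 0.001, -1], [-0.01, -0.0, 1.04, -0.0076, -0.0251, 0.001, -1]]
```

View pics/w6.png

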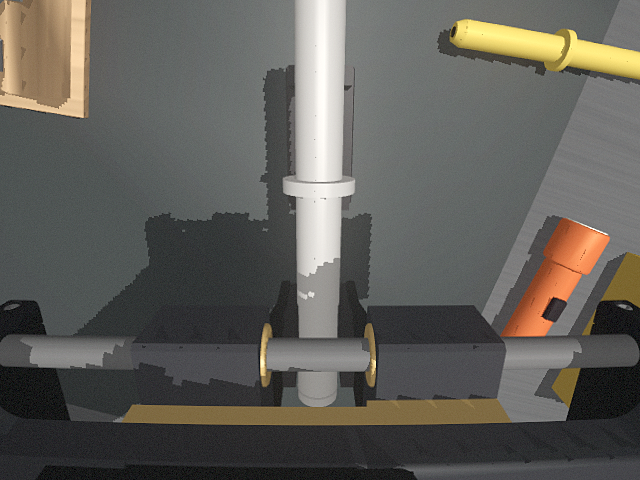

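```bash
cat > tf.py <<'E'
from plan import *
from fits import load,pts
from scipy.optimize import least_squares
def toolfit(f,s):
    p=pts(load(f));q=R.from_quat(s["eef_rot"]).inv().apply(p-np.array(s["ee_pos"]))
    v=np.array([0,0,-.002,0.])
    for it in range(4):
        d=np.hypot(q[:,1]-v[0]-v[1]*q[:,0],q[:,2]-v[2]-v[3]*q[:,0])
        m=q[(q[:,0]>.015)&(q[:,0]<.13)&(d<(.0125 if it<1 else .0102))&(d>.0078)&((q[:,0]<.055)|(q[:,0]>.07))]
        r=least_squares(lambda v:np.hypot(m[:,1]-v[0]-v[1]*m[:,0],m[:,2]-v[2]-v[3]*m[:,0])-.009,v,loss='soft_l1',f_scale=.0004);v=r.x
    d=np.hypot(q[:,1]-v[0]-v[1]*q[:,0],q[:,2]-v[2]-v[3]*q[:,0])
    s2=q[(d>.0118)&(d<.0145)&(q[:,0]>.04)&(q[:,0]<.085)]
    print("tool fit y0,dy,z0,dz",v,"deg",np.degrees(v[[1,3]]),len(m),"rms",np.sqrt(np.mean(r.fun**2)).round(5),"collar",np.percentile(s2[:,0],[2,50,98]) if len(s2)>20 else len(s2))
    return v
E
python3 -c "
from tf import *
toolfit('w6.npz',read_state())"

```

```text
tool fit y0,dy,z0,dz [-0.001   0.0083 -0.0018  0.0173] deg [0.4771 0.9934] 11951 rms 0.00047 collar [0.0588 0.0615 0.0638]
```

send_rows(
  steps=[
    [0,0,1.1,-0.0035,-0.028,0,1],
    [0,0,1.1,-0.004,-0.028,0,1],
    [0,0,1.1,-0.0045,-0.028,0,1],
    [0,0,1.1,-0.005,-0.028,0,1],
    [0,0,1.1,-0.0055,-0.028,0,1],
    [0,0,1.1,-0.006,-0.028,0,1],
    [0,0,1.1,-0.0065,-0.0275,0,1],
    [0,0,1.1,-0.007,-0.0275,0,1],
    [0,0,1.1,-0.0075,-0.0275,0,1],
    [0,0,0,0,0,0,1],
  ],
)

```text
time: 10.45
ee_pos: [0.3967, -0.0189, 0.1491]
eef_rot: [0.999, 0.048, -0.005, 0.0]
ft_force: [-0.4, 0.1, -3.4]
width: 0.0167
```

```bash
python3 -c "
from tf import *
s=st();snap('w7');toolfit('w7.npz',s)
"
```

```text
t 10.45 tcp [ 0.3967 -0.0189  0.1491] yaw 5.54 zax [-0.0101 -0.0011 -0.9999] F [-0.4308  0.0724 -3.4334] M [-0.0387  0.2859  0.0033] w 0.0167 j [-0.6575 -0.1441  0.5589  2.1521  0.0846  1.1235 -1.6149]
tool fit y0,dy,z0,dz [-0.0014  0.005  -0.0011  0.0183] deg [0.2837 1.0506] 11893 rms 0.00047 collar [0.0584 0.0611 0.0634]
```

View pics/w7.png

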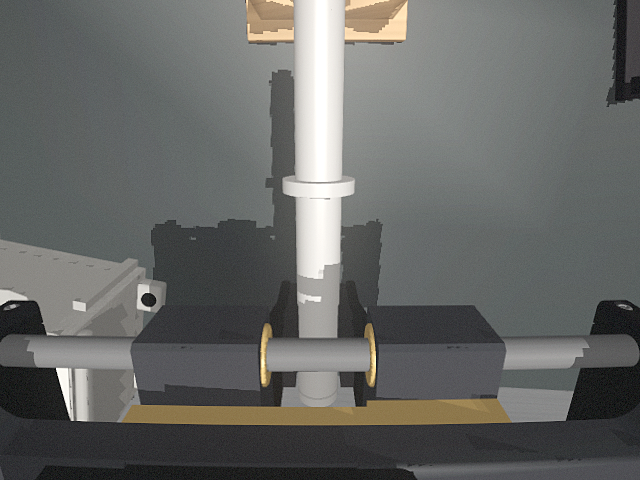

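```bash
python3 - <<'E'
from fits import *
c=np.array([.57,-.007]);q=sh(pts(load('w2.npz')),c,5.5)
q=q[(q[:,2]<.12)]
# hub points
h=q[(q[:,0]>.0095)&(q[:,0]<.0132)&(abs(q[:,1])<.02)&(q[:,2]>.066)]
r=least_squares(lambda v:np.hypot(h[:,1]-v[0],h[:,2]-v[1])-.019,[0,.062],loss='soft_l1',f_scale=.0005);print('hub',r.x,len(h),np.sqrt(np.mean(r.fun**2)))
# rim edges
for x in(-.008,-.004,0,.004,.007):
    m=q[(abs(q[:,0]-x)<.002)&(abs(q[:,1])<.035)&(q[:,2]>.068)];
    rr=least_squares(lambda v:np.minimum(np.hypot(m[:,1]-v[0],m[:,2]-.0613)-.028,.002),[0],loss='soft_l1',f_scale=.001)
    print(x,np.percentile(m[:,1],[0.5,99.5]),m[:,2].max(),rr.x)
# V walls: edges by x
ed=[]
for x in np.arange(-.015,.055,.005):
    m=q[(abs(q[:,0]-x)<.0025)&(abs(q[:,1])<.06)&(q[:,2]>.045)&(q[:,2]<.064)]
    if len(m)>10: ed.append((x,m[:,1].min(),m[:,1].max()))
ed=np.array(ed);print(ed);print(np.degrees(np.polyfit(ed[:,0],ed[:,1],1)[0]),np.degrees(np.polyfit(ed[:,0],ed[:,2],1)[0]),ed[:,1:].mean())
# V valley slopes: fit each plane
for sg in(1,-1):
    m=q[(q[:,0]>.04)&(q[:,0]<.054)&(q[:,1]*sg>.005)&(q[:,1]*sg<.04)&(q[:,2]>.01)]
    A=np.c_[m[:,:2],np.ones(len(m))];s=np.linalg.lstsq(A,m[:,2],rcond=None)[0];print(sg,s,len(m))
# plate near top edge
m=q[(q[:,2]>.073)&(q[:,0]>.02)&(q[:,0]<.05)&(abs(q[:,1])<.036)&(abs(q[:,1])>.013)]
for y in(-.03,-.02,.02,.03):
    k=m[abs(m[:,1]-y)<.006];print('plate',y,np.percentile(k[:,0],[2,98]),np.median(k[:,2]))
E
```

```text
hub [0.0005 0.0612] 216 0.001284737135008966
-0.008 [-0.0261  0.0273] 0.09078262250228414 [0.0007]
-0.004 [-0.0259  0.0277] 0.09083178648379925 [0.0007]
0 [-0.0258  0.0276] 0.09041521574265104 [0.0006]
0.004 [-0.0257  0.0276] 0.09176672713868195 [0.0006]
0.007 [-0.0258  0.0275] 0.09081134036645605 [0.0006]
[[-0.015  -0.0441  0.0455]
 [-0.01   -0.0438  0.0453]
 [-0.005  -0.0446  0.0452]
 [ 0.     -0.0442  0.0458]
 [ 0.005  -0.0439  0.0458]
 [ 0.01   -0.0446  0.0456]
 [ 0.015  -0.0444  0.0455]
 [ 0.02   -0.0442  0.0454]
 [ 0.025  -0.044   0.046 ]
 [ 0.03   -0.046   0.0467]
 [ 0.035  -0.0459  0.0384]
 [ 0.04   -0.0464  0.0473]
 [ 0.045  -0.0444  0.0455]
 [ 0.05   -0.0446  0.0453]
 [ 0.055  -0.0442  0.0451]]
-0.8805255613734952 -0.6528319955344554 0.0003018237750315629
1 [-0.0235  0.9999  0.0219] 710
-1 [-0.0637 -0.9739  0.0261] 714
plate -0.03 [0.0305 0.0382] 0.07713479209533916
plate -0.02 [0.0304 0.0381] 0.07715064005259531
plate 0.02 [0.0309 0.0378] 0.07726013901805923
plate 0.03 [0.0308 0.0377] 0.07719080847569065
```

```bash
python3 -c "
from plan import *
from fits import back
g=back([-.1677,-.0006],[.57,-.007],5.5);print(g)
plan([g[0],g[1],.08],5.9,8,jaw=1,pitch=1.03)"
```

```text
[ 0.4031 -0.0237]
rot total [ 0.0384  1.589  -0.4046] dist 0.06948025006067456
[[0.0, 0.2, -0.05, 0.0008, 0.0005, 0.0086, 1], [0.0, 0.2, -0.05, 0.0007, 0.0005, 0.0086, 1], [0.0, 0.2, -0.05, 0.0007, 0.0005, 0.0086, 1], [0.0, 0.2, -0.05, 0.0007, 0.0005, 0.0086, 1], [0.0, 0.2, -0.05, 0.0007, 0.0005, 0.0086, 1], [0.0, 0.2, -0.05, 0.0006, 0.0005, 0.0086, 1], [0.0, 0.2, -0.05, 0.0006, 0.0005, 0.0087, 1], [0.0, 0.2, -0.05, 0.0006, 0.0005, 0.0087, 1]]
```

send_rows(
  steps=[
    [0,0.8,-0.4,0.002,0.0015,0.003,1],
    [0,0.8,0,0.002,0.0015,0.006,1],
    [0,0,0,0.001,0.001,0.01,1],
    [0,0,0,0,0,0.01,1],
    [0,0,0,0,0,0.01,1],
    [0,0,0,0,0,0.01,1],
    [0,0,0,0,0,0.01,1],
    [0,0,0,0,0,0.007,1],
    [0,0,0,0,0,0,1],
    [0,0,0,0,0,0,1],
  ],
)

```text
time: 11.5
ee_pos: [0.4037, -0.0279, 0.0752]
eef_rot: [0.999, 0.049, 0.008, 0.001]
ft_force: [-0.5, -0.5, -2.6]
width: 0.0165
```

```bash
python3 -c "
from tf import *
from fits import back
s=st();snap('w8');toolfit('w8.npz',s)
g=back([-.1677,-.0006],[.57,-.007],5.5);
plan([g[0],g[1],.0602],5.9,4,jaw=1,pitch=1.03)"
```

```text
t 11.5 tcp [ 0.4037 -0.0279  0.0752] yaw 5.67 zax [ 0.0168 -0.0016 -0.9999] F [-0.4789 -0.5451 -2.641 ] M [-0.0297  0.3141  0.0031] w 0.0165 j [-0.6502 -0.0164  0.6107  2.234   0.0149  0.9044 -1.5205]
tool fit y0,dy,z0,dz [-0.0014  0.0066 -0.001   0.0175] deg [0.3764 1.0029] 11985 rms 0.00047 collar [0.0584 0.0612 0.0634]
rot total [ 0.1835  0.0702 -0.2251] dist 0.015733027599423875
[[0.05, 0.02, -0.06, -0.0001, -0.0011, 0.0038, 1], [0.05, 0.02, -0.06, -0.0001, -0.0011, 0.0038, 1], [0.05, 0.02, -0.06, -0.0001, -0.0011, 0.0038, 1], [0.05, 0.02, -0.06, -0.0001, -0.0011, 0.0038, 1]]
```

send_rows(
  steps=[
    [0,0,-0.2,0,-0.0015,0.004,1],
    [0,0,0,0,-0.0015,0.004,1],
    [0,0,0,0,-0.001,0.004,1],
    [0,0,0,0,0,0.002,1],
    [0,0,0,0,0,0,1],
    [0,0,0,0,0,0,1],
    [0,0,0,0,0,0,1],
    [0,0,0,0,0,0,1],
    [0,0,0,0,0,0,1],
    [0,0,0,0,0,0,1],
  ],
)

```text
time: 12.55
ee_pos: [0.4046, -0.0232, 0.0613]
eef_rot: [0.999, 0.052, 0.01, 0.001]
ft_force: [0.2, 0.1, -2.8]
width: 0.0164
```

```bash
python3 -c "
from tf import *
from fits import back
s=st();snap('s9','scene');snap('t9','top');snap('w9')
toolfit('w9.npz',s)
g=back([-.1677,-.0006],[.57,-.007],5.5);
plan([g[0],g[1],.0602],5.9,4,jaw=1,pitch=1.03)
im=cv2.imread('pics/s9.png')[210:330,230:390];a=cv2.resize(im,None,fx=4.6,fy=4.6,interpolation=cv2.INTER_CUBIC);cv2.imwrite('pics/s9c.png',a)
im=cv2.imread('pics/t9.png')[180:310,250:390];a=cv2.resize(im,None,fx=4.6,fy=4.6,interpolation=cv2.INTER_CUBIC);cv2.imwrite('pics/t9c.png',a)"
```

```text
t 12.55 tcp [ 0.4046 -0.0232  0.0613] yaw 5.91 zax [ 0.0197 -0.0003 -0.9998] F [ 0.2483  0.1103 -2.7769] M [-0.0455  0.2963 -0.0397] w 0.0164 j [-0.6537  0.0145  0.6097  2.246  -0.0094  0.8641 -1.5058]
tool fit y0,dy,z0,dz [-0.0014  0.0063 -0.001   0.0178] deg [0.3614 1.02  ] 11942 rms 0.00047 collar [0.0584 0.0611 0.0633]
rot total [ 0.1344 -0.0852  0.0132] dist 0.0019201552713321345
[[0.03, -0.02, 0.0, -0.0004, 0.0001, 0.0003, 1], [0.03, -0.02, 0.0, -0.0004, 0.0001, 0.0003, 1], [0.03, -0.02, 0.0, -0.0004, 0.0001, 0.0003, 1], [0.03, -0.02, 0.0, -0.0004, 0.0001, 0.0003, 1]]
```

View pics/s9c.png

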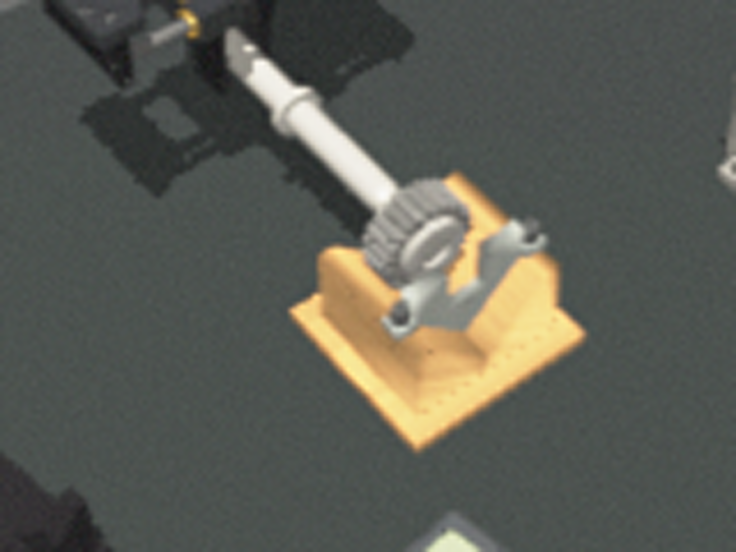

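View pics/t9c.png

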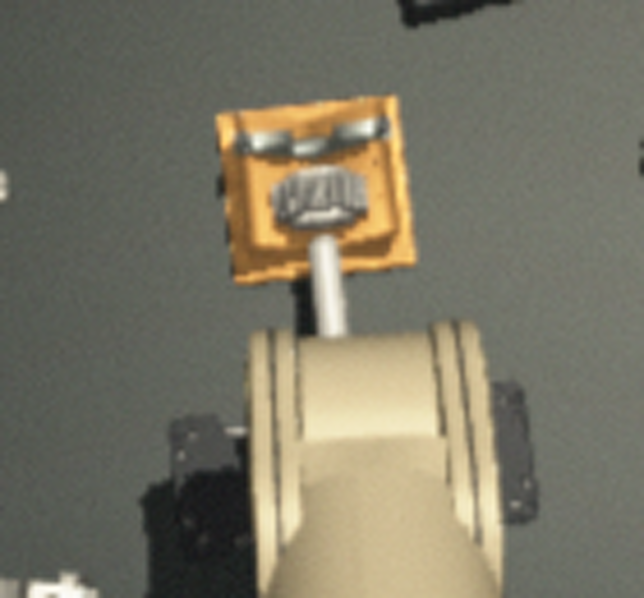

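View pics/w9.png

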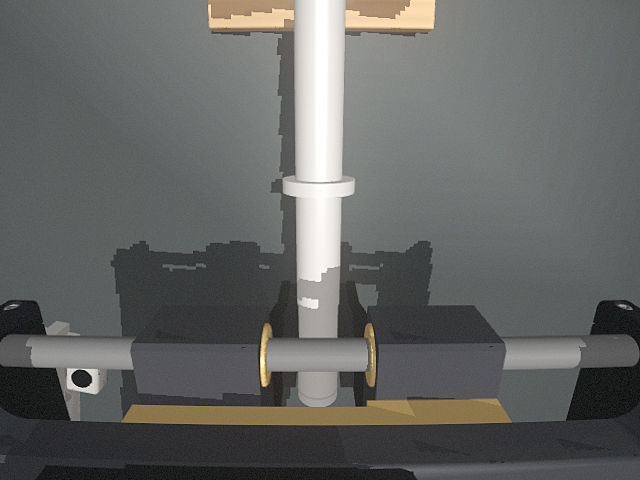

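send_rows(
  steps=[
    [0,0,0,0.002,0,0.001,1],
    [0,0,0,0.002,0,0.0003,1],
    [0,0,0,0.002,0,0,1],
    [0,0,0,0.001,0,0,1],
    [0,0,0,0.001,0,0,1],
    [0,0,0,0.001,0,0,1],
    [0,0,0,0.001,0,0,1],
    [0,0,0,0.001,0,0,1],
    [0,0,0,0.001,0,0,1],
    [0,0,0,0.001,0,0,1],
  ],
)

```text
time: 13.7
ee_pos: [0.4187, -0.0217, 0.0601]
eef_rot: [0.999, 0.052, 0.01, 0.001]
ft_force: [-0.2, -0.8, -3.7]
width: 0.0165
```

```bash
cat > cs.py <<'E'
from tf import *
from fits import sh
def cr():
    s=st();q=sh(np.array([s["ee_pos"]]),np.array([.57,-.007]),5.5)[0];r=R.from_quat(s["eef_rot"]).as_matrix()
    print("cradle-frame(x',y',z) tcp",q,"nose tip x'",(q[0]+.1417).round(4),"collar front x'",(q[0]+.0637).round(4),"pitch",np.degrees(np.arcsin(r[2,0])).round(2),"roll",np.degrees(np.arcsin(r[2,1])).round(2))
    return s
if __name__=="__main__": cr()
E
python3 cs.py
```

```text
t 13.7 tcp [ 0.4187 -0.0217  0.0601] yaw 5.92 zax [ 0.0194 -0.0005 -0.9998] F [-0.2138 -0.7964 -3.6966] M [-0.1524  0.4659 -0.0739] w 0.0165 j [-0.6504  0.0565  0.613   2.215  -0.0413  0.8614 -1.4794]
cradle-frame(x',y',z) tcp [-0.1521 -0.0001  0.0601] nose tip x' -0.0104 collar front x' -0.0884 pitch 1.1 roll 0.14
```

send_rows(
  steps=[
    [0,0,0,0.002,0.0003,0,1],
    [0,0,0,0.002,0.0002,0,1],
    [0,0,0,0.002,0,0,1],
    [0,0,0,0.002,0,0,1],
    [0,0,0,0.002,0,0,1],
    [0,0,0,0.002,0,0,1],
    [0,0,0,0.002,0,0,1],
    [0,0,0,0.002,0,0,1],
    [0,0,0,0.002,0,0,1],
    [0,0,0,0.0,0,0,1],
  ],
)

```text
time: 14.7
ee_pos: [0.4386, -0.0201, 0.0605]
eef_rot: [0.999, 0.052, 0.01, 0.001]
ft_force: [-0.1, -0.5, -2.3]
width: 0.0163
```

```bash
python3 -c "
from cs import *
s=cr();snap('w10');toolfit('w10.npz',s);snap('s10','scene')
im=cv2.imread('pics/s10.png')[210:330,230:390];a=cv2.resize(im,None,fx=4.6,fy=4.6,interpolation=cv2.INTER_CUBIC);cv2.imwrite('pics/s10c.png',a)"
```

```text
t 14.7 tcp [ 0.4386 -0.0201  0.0605] yaw 5.93 zax [ 0.0197 -0.0006 -0.9998] F [-0.0947 -0.4796 -2.2875] M [-0.0502  0.3243 -0.0048] w 0.0163 j [-0.6418  0.1089  0.614   2.169  -0.0807  0.8654 -1.4467]
cradle-frame(x',y',z) tcp [-0.1321 -0.0005  0.0605] nose tip x' 0.0096 collar front x' -0.0684 pitch 1.12 roll 0.15
tool fit y0,dy,z0,dz [-0.0014  0.0077 -0.001   0.0176] deg [0.4421 1.0102] 10735 rms 0.00046 collar [0.0584 0.0611 0.0633]
```

View pics/s10c.png

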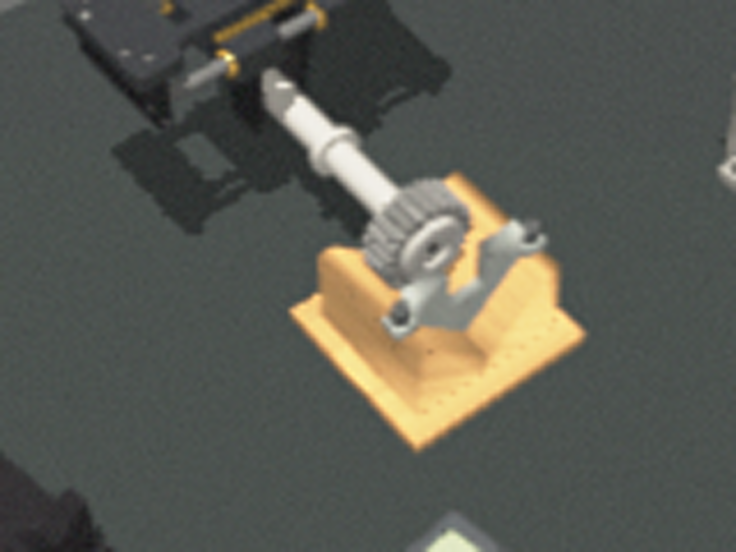

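View pics/w10.png

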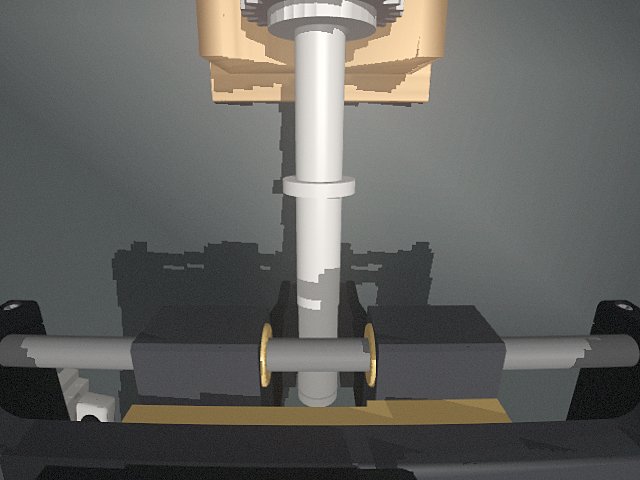

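send_rows(
  steps=[
    [0,0,0,0.003,0,0.0003,1],
    [0,0,0,0.003,0,0.0001,1],
    [0,0,0,0.003,0,0.0001,1],
    [0,0,0,0.003,0,0,1],
    [0,0,0,0.003,0,0.0001,1],
    [0,0,0,0.003,0,0,1],
    [0,0,0,0.003,0,0.0001,1],
    [0,0,0,0.003,0,0,1],
    [0,0,0,0.003,0,0.0001,1],
    [0,0,0,0.003,0,0,1],
  ],
)

```text
time: 15.8
ee_pos: [0.4704, -0.0169, 0.0601]
eef_rot: [0.999, 0.052, 0.01, 0.001]
ft_force: [-0.9, -0.3, -2.6]
width: 0.0167
```

```bash
python3 -c "
from cs import *
s=cr();snap('w11');toolfit('w11.npz',s)"
```

```text
t 15.8 tcp [ 0.4704 -0.0169  0.0601] yaw 5.93 zax [ 0.0191 -0.0006 -0.9998] F [-0.9228 -0.2635 -2.5971] M [-0.1479  0.3724 -0.0464] w 0.0167 j [-0.6219  0.1908  0.6081  2.0935 -0.1402  0.8764 -1.4018]
cradle-frame(x',y',z) tcp [-0.1    -0.0003  0.0601] nose tip x' 0.0417 collar front x' -0.0363 pitch 1.09 roll 0.15
tool fit y0,dy,z0,dz [-0.0014  0.0082 -0.001   0.0168] deg [0.4679 0.9626] 7106 rms 0.00047 collar [0.0583 0.0612 0.0634]
```

View pics/w11.png

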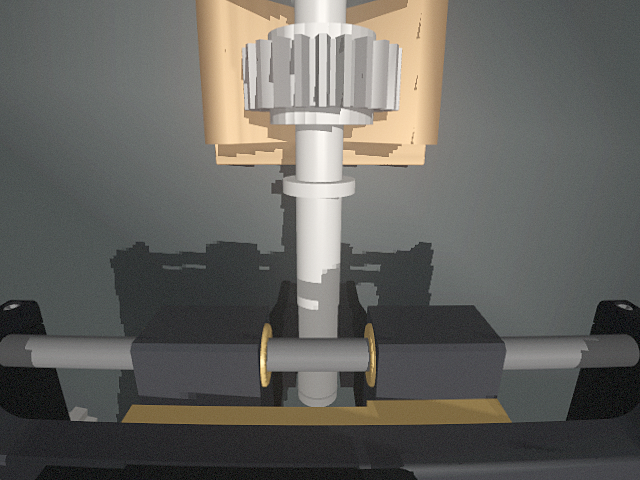

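send_rows(
  steps=[
    [0,0,0,0.002,0.0002,0,1],
    [0,0,0,0.002,0,0,1],
    [0,0,0,0.002,0,0,1],
    [0,0,0,0.002,0,0,1],
    [0,0,0,0.002,0,0,1],
    [0,0,0,0.002,0,0,1],
    [0,0,0,0.002,0,0,1],
    [0,0,0,0.001,0,0,1],
    [0,0,0,0.001,0,0,1],
    [0,0,0,0,0,0,1],
  ],
)

```text
time: 16.85
ee_pos: [0.4882, -0.0152, 0.0604]
eef_rot: [0.999, 0.052, 0.01, 0.001]
ft_force: [0.3, -0.4, -3.0]
width: 0.0163
```

```bash
cat >> cs.py <<'E'
def gap(f,s):
    "wrist view in tool frame: collar front, gear hub near face, rim"
    p=pts(load(f));q=R.from_quat(s["eef_rot"]).inv().apply(p-np.array(s["ee_pos"]))
    m=q[(abs(q[:,1])<.006)&(q[:,0]>.03)&(q[:,0]<.16)&(q[:,2]<.02)]
    b=np.arange(.05,.14,.001);
    print("profile x(mm):z(mm)",[(int(round(x*1000)),round(-1000*float(np.median(m[abs(m[:,0]-x)<.0005,2])),1)) for x in b if (abs(m[:,0]-x)<.0005).sum()>2])
E
python3 -c "
from cs import *
s=cr();snap('w12');toolfit('w12.npz',s);gap('w12.npz',s);print(read_state()['ft_force'])"
```

```text
t 16.85 tcp [ 0.4882 -0.0152  0.0604] yaw 5.95 zax [ 0.0192 -0.0007 -0.9998] F [ 0.3068 -0.3501 -2.9865] M [-0.0496  0.2856 -0.002 ] w 0.0163 j [-0.609   0.2326  0.6026  2.0504 -0.168   0.886  -1.3818]
cradle-frame(x',y',z) tcp [-0.0822 -0.0003  0.0604] nose tip x' 0.0595 collar front x' -0.0185 pitch 1.09 roll 0.16
tool fit y0,dy,z0,dz [-0.0014  0.0086 -0.001   0.0182] deg [0.4906 1.0415] 8303 rms 0.00046 collar [0.0584 0.061  0.0634]
profile x(mm):z(mm) [(50, 8.5), (51, 8.5), (52, 8.4), (53, 8.4), (54, 8.3), (55, 8.3), (56, 8.5), (57, 8.5), (58, 12.8), (59, 13.5), (60, 13.5), (61, 13.5), (62, 13.4), (63, 12.2), (64, 8.7), (66, 18.3), (67, 18.4), (68, 18.3), (69, 18.2), (70, 18.4), (71, 24.9), (72, 24.9), (73, 24.4), (74, 24.6), (75, 24.5), (76, 24.7), (77, 24.9), (78, 24.3), (79, 24.6), (80, 24.8), (81, 24.5), (82, 24.1), (83, 24.3), (84, 24.5), (85, 24.3), (86, 24.5), (87, 24.8), (88, 24.2), (89, 24.8), (90, 24.5), (91, 18.2), (92, 18.0), (93, 17.7), (94, 17.8), (95, 17.8), (96, 17.5), (97, 7.4), (98, 7.7), (99, 7.5), (100, 7.5), (101, 7.4), (102, 7.3), (103, 7.6), (104, 7.5), (105, 7.6), (106, 7.5), (107, 7.3), (108, 7.3), (109, 7.4), (110, 7.2), (111, 7.4), (112, 7.2), (113, 7.3), (114, 7.4), (115, 7.3), (116, 7.1), (117, 7.2), (118, 7.1), (119, 7.2), (120, 7.2), (121, 7.2), (122, 7.2), (123, 6.5)]
[ 0.3065 -0.3063 -3.3038]
```

send_rows(
  steps=[
    [0,0,0,0.001,0,0,1],
    [0,0,0,0.001,0,0,1],
    [0,0,0,0.001,0,0,1],
    [0,0,0,0.001,0,0,1],
    [0,0,0,0.001,0,0,1],
    [0,0,0,0.001,0,0,1],
    [0,0,0,0.001,0,0,1],
    [0,0,0,0.001,0,0,1],
    [0,0,0,0.001,0,0,1],
    [0,0,0,0.001,0,0,1],
  ],
)

```text
time: 17.9
ee_pos: [0.4907, -0.0149, 0.0583]
eef_rot: [0.999, 0.051, 0.001, 0.0]
ft_force: [-7.1, -0.4, 3.7]
width: 0.0165
```

```bash
python3 -c "
from cs import *
s=cr();snap('w13');toolfit('w13.npz',s);gap('w13.npz',s);print(read_state()['ft_force'])"
```

```text
t 17.9 tcp [ 0.4907 -0.0149  0.0583] yaw 5.88 zax [ 0.0018 -0.0003 -1.    ] F [-7.1103 -0.3874  3.6717] M [-0.1542  1.7028 -0.0331] w 0.0165 j [-0.6002  0.2559  0.5993  2.0311 -0.1823  0.9041 -1.3711]
cradle-frame(x',y',z) tcp [-0.0797 -0.0003  0.0583] nose tip x' 0.062 collar front x' -0.016 pitch 0.1 roll 0.03
tool fit y0,dy,z0,dz [-0.0014  0.0083 -0.001  -0.0248] deg [ 0.4748 -1.4237] 8794 rms 0.00047 collar [0.0577 0.0598 0.0619]
profile x(mm):z(mm) [(50, 10.6), (51, 10.8), (52, 10.5), (53, 10.6), (54, 10.8), (55, 10.8), (56, 10.7), (58, 16.1), (59, 16.1), (60, 16.1), (61, 15.9), (62, 16.2), (63, 21.4), (64, 21.4), (65, 21.5), (66, 21.5), (67, 21.6), (68, 27.7), (69, 27.9), (70, 28.2), (71, 28.1), (72, 27.8), (73, 27.8), (74, 27.8), (75, 28.0), (76, 27.9), (77, 27.9), (78, 28.0), (79, 28.3), (80, 27.7), (81, 28.3), (82, 27.6), (83, 28.0), (84, 27.8), (85, 27.8), (86, 27.9), (87, 28.0), (88, 26.3), (89, 21.6), (90, 21.6), (91, 21.5), (92, 21.5), (93, 21.5), (94, 11.7), (95, 11.5), (96, 11.8), (97, 11.9), (98, 11.7), (99, 11.7), (100, 11.8), (101, 12.0), (102, 11.8), (103, 11.7), (104, 11.9), (105, 12.0), (106, 11.8), (107, 11.9), (108, 12.0), (109, 12.0), (110, 12.1), (111, 12.1), (112, 12.2), (113, 12.2), (114, 12.1), (115, 12.3), (116, 12.4), (117, 12.1), (118, 12.2), (119, 12.4), (120, 12.4), (121, 12.1), (122, 10.9)]
[-7.697  -0.7593  2.6011]
```

send_rows(
  steps=[
    [0,0,0,-0.001,0,0,1],
    [0,0,0,-0.0005,0,-0.0003,1],
    [0,-0.4,0,0,0,-0.0005,1],
    [0,-0.4,0,0,0,-0.0005,1],
    [0,-0.4,0,0,0,-0.0005,1],
    [0,-0.3,0,0,0,-0.0005,1],
    [0,0,0,0,0,0,1],
    [0,0,0,0,0,0,1],
    [0,0,0,0,0,0,1],
    [0,0,0,0,0,0,1],
  ],
)

```text
time: 18.95
ee_pos: [0.4909, -0.0151, 0.0615]
eef_rot: [0.999, 0.051, -0.012, 0.001]
ft_force: [-0.1, -1.2, -1.4]
width: 0.0165
```

```bash
cat > prof.py <<'E'
from cs import *
def prof(f,s):
    p=pts(load(f));q=R.from_quat(s["eef_rot"]).inv().apply(p-np.array(s["ee_pos"]))
    m=q[(abs(q[:,1])<.006)&(q[:,0]>.03)&(q[:,0]<.15)&(q[:,2]<.0)]
    zc=-m[:,2]; b=np.arange(.05,.14,.0005)
    h=np.array([np.median(zc[abs(m[:,0]-x)<.0005]) if (abs(m[:,0]-x)<.0005).sum()>2 else np.nan for x in b])
    print("x: step heights ->",[(round(1000*b[i],1),round(1000*h[i],1),round(1000*h[i+1],1)) for i in range(len(b)-1) if abs(h[i+1]-h[i])>.0015])
def look(n):
    s=cr();snap(n);v=toolfit(n+'.npz',s);prof(n+'.npz',s)
    r=R.from_quat(s["eef_rot"]).as_matrix();d=r@np.array([1,v[1],v[3]]);o=np.array(s["ee_pos"])+r@np.array([0,v[0],v[2]]);g=o+d*.078
    print("shaft world: yaw",np.degrees(np.arctan2(d[1],d[0])).round(2),"pitch up",np.degrees(np.arcsin(d[2]/np.linalg.norm(d))).round(2),"axis z at grip",o[2].round(4),"at gear",g[2].round(4),"F",read_state()["ft_force"])
if __name__=="__main__": import sys;look(sys.argv[1])
E
python3 prof.py w14
```

```text
t 18.95 tcp [ 0.4909 -0.0151  0.0615] yaw 5.87 zax [-0.0235 -0.0033 -0.9997] F [-0.1359 -1.1502 -1.409 ] M [-0.2079  0.2777 -0.0563] w 0.0165 j [-0.5968  0.2705  0.5994  2.0078 -0.1839  0.9407 -1.3701]
cradle-frame(x',y',z) tcp [-0.0795 -0.0005  0.0615] nose tip x' 0.0622 collar front x' -0.0158 pitch -1.36 roll 0.05
tool fit y0,dy,z0,dz [-0.0014  0.0094 -0.001  -0.0012] deg [ 0.5396 -0.0701] 8785 rms 0.00047 collar [0.058  0.0599 0.0618]
x: step heights -> [(np.float64(57.0), np.float64(9.5), np.float64(13.9)), (np.float64(62.0), np.float64(14.6), np.float64(19.9)), (np.float64(67.5), np.float64(20.7), np.float64(27.2)), (np.float64(87.5), np.float64(27.1), np.float64(24.7)), (np.float64(88.0), np.float64(24.7), np.float64(20.7)), (np.float64(93.0), np.float64(20.5), np.float64(9.9))]
shaft world: yaw 5.33 pitch up -1.29 axis z at grip 0.0625 at gear 0.0607 F [-0.3383 -0.1651 -1.2951]
```

send_rows(
  steps=[
    [0,0.5,0,0,0,0.0005,1],
    [0,0.5,0,0,0,0.0005,1],
    [0,0.4,0,0,0,0.0003,1],
    [0,0,0,0,0,0,1],
    [0,0,0,0,0,0,1],
    [0,0,0,0.0006,0,0,1],
    [0,0,0,0.0006,0,0,1],
    [0,0,0,0.0006,0,0,1],
    [0,0,0,0.0006,0,0,1],
    [0,0,0,0.0006,0,0,1],
  ],
)

```text
time: 20.0
ee_pos: [0.491, -0.0151, 0.0591]
eef_rot: [0.999, 0.051, -0.002, 0.0]
ft_force: [-5.7, -0.8, 1.8]
width: 0.0162
```

```bash
python3 prof.py w15
```

```text
t 20.0 tcp [ 0.491  -0.0151  0.0591] yaw 5.87 zax [-0.0036 -0.0005 -1.    ] F [-5.6918 -0.7721  1.7883] M [-0.2636  1.299   0.027 ] w 0.0162 j [-0.599   0.2592  0.5994  2.0256 -0.1833  0.9122 -1.3702]
cradle-frame(x',y',z) tcp [-0.0794 -0.0005  0.0591] nose tip x' 0.0623 collar front x' -0.0157 pitch -0.21 roll 0.01
tool fit y0,dy,z0,dz [-0.0014  0.0092 -0.001  -0.0122] deg [ 0.5262 -0.7004] 8805 rms 0.00047 collar [0.0578 0.0598 0.0617]
x: step heights -> [(np.float64(57.0), np.float64(10.0), np.float64(15.2)), (np.float64(62.0), np.float64(15.2), np.float64(20.1)), (np.float64(67.5), np.float64(21.3), np.float64(27.8)), (np.float64(87.5), np.float64(27.8), np.float64(24.4)), (np.float64(88.0), np.float64(24.4), np.float64(21.3)), (np.float64(93.0), np.float64(21.0), np.float64(10.5))]
shaft world: yaw 5.34 pitch up 0.49 axis z at grip 0.0601 at gear 0.0608 F [-6.0139 -0.653   1.0876]
```

send_rows(
  steps=[
    [0,0,0,0,0,-0.001,1],
    [0,0,0,0,0,-0.0008,1],
    [0,0.1,0,0.0008,0,-0.0003,1],
    [0,0.1,0,0.0008,0,-0.0003,1],
    [0,0.1,0,0.0008,0,-0.0003,1],
    [0,0.1,0,0.0008,0,-0.0003,1],
    [0,0.1,0,0.0008,0,-0.0003,1],
    [0,0.1,0,0.0008,0,-0.0003,1],
    [0,0.1,0,0.0008,0,-0.0003,1],
    [0,0.1,0,0.0008,0,-0.0003,1],
  ],
)

```text
time: 21.05
ee_pos: [0.4967, -0.0144, 0.0626]
eef_rot: [0.999, 0.051, 0.004, -0.0]
ft_force: [-3.3, -0.6, -3.0]
width: 0.0163
```

```bash
python3 prof.py w16
```

```text
t 21.05 tcp [ 0.4967 -0.0144  0.0626] yaw 5.87 zax [ 0.0085  0.0005 -1.    ] F [-3.337  -0.5691 -2.9658] M [-0.2318  0.9178 -0.004 ] w 0.0163 j [-0.5997  0.2567  0.5999  2.0191 -0.1832  0.9087 -1.3714]
cradle-frame(x',y',z) tcp [-0.0737 -0.0003  0.0626] nose tip x' 0.068 collar front x' -0.01 pitch 0.49 roll 0.02
tool fit y0,dy,z0,dz [-0.0014  0.0085 -0.001   0.0316] deg [0.4871 1.8129] 8414 rms 0.00047 collar [0.0584 0.061  0.0634]
x: step heights -> [(np.float64(57.5), np.float64(7.9), np.float64(10.8)), (np.float64(58.0), np.float64(10.8), np.float64(12.3)), (np.float64(64.0), np.float64(11.9), np.float64(18.0)), (np.float64(70.0), np.float64(18.0), np.float64(24.0)), (np.float64(90.0), np.float64(22.8), np.float64(17.4)), (np.float64(95.0), np.float64(15.9), np.float64(6.6))]
shaft world: yaw 5.38 pitch up -1.33 axis z at grip 0.0636 at gear 0.0618 F [-2.4565 -0.7993 -3.615 ]
```

send_rows(
  steps=[
    [0,0.2,0,0.0008,0,0.0003,1],
    [0,0.2,0,0.0008,0,0.0001,1],
    [0,0.2,0,0.0008,0,0,1],
    [0,0.1,0,0.0008,0,0,1],
    [0,0.1,0,0.0008,0,0,1],
    [0,0.1,0,0.0008,0,0,1],
    [0,0.1,0,0.0008,0,0,1],
    [0,0.1,0,0.0008,0,0,1],
    [0,0.1,0,0.0008,0,0,1],
    [0,0.1,0,0.0008,0,0,1],
  ],
)

```text
time: 22.1
ee_pos: [0.5061, -0.0136, 0.0624]
eef_rot: [0.999, 0.051, 0.017, -0.0]
ft_force: [-0.8, -0.9, -5.4]
width: 0.0163
```

```bash
python3 prof.py w17
```

```text
t 22.1 tcp [ 0.5061 -0.0136  0.0624] yaw 5.87 zax [ 0.0348  0.0027 -0.9994] F [-0.8318 -0.9091 -5.3655] M [-0.2631  0.6778 -0.0874] w 0.0163 j [-0.5977  0.2586  0.598   2.0177 -0.1903  0.8824 -1.3671]
cradle-frame(x',y',z) tcp [-0.0642 -0.0004  0.0624] nose tip x' 0.0775 collar front x' -0.0005 pitch 2.0 roll 0.05
tool fit y0,dy,z0,dz [-0.0014  0.0089 -0.001   0.0473] deg [0.5124 2.709 ] 3390 rms 0.00041 collar [0.0586 0.0611 0.0636]
x: step heights -> [(np.float64(58.0), np.float64(7.4), np.float64(11.1)), (np.float64(64.0), np.float64(10.2), np.float64(15.6)), (np.float64(69.5), np.float64(16.0), np.float64(19.7)), (np.float64(70.0), np.float64(19.7), np.float64(22.2)), (np.float64(90.0), np.float64(20.8), np.float64(14.6)), (np.float64(95.0), np.float64(13.6), np.float64(4.7))]
shaft world: yaw 5.35 pitch up -0.71 axis z at grip 0.0635 at gear 0.0625 F [-0.8092 -0.1464 -5.8342]
```

send_rows(
  steps=[
    [0,0,0,0,0,0.0006,1],
    [0,0,0,0,0,0.0006,1],
    [0,0,0,0,0,0.0003,1],
    [0,0.1,0,0.0006,0,0,1],
    [0,0.1,0,0.0006,0,-0.0001,1],
    [0,0.1,0,0.0006,0,-0.0001,1],
    [0,0.1,0,0.0006,0,-0.0001,1],
    [0,0.1,0,0.0006,0,-0.0002,1],
    [0,0.1,0,0.0008,0,-0.0002,1],
    [0,0.1,0,0.0008,0,-0.0002,1],
  ],
)

```text
time: 23.15
ee_pos: [0.5072, -0.0132, 0.0604]
eef_rot: [0.998, 0.051, 0.02, -0.001]
ft_force: [-6.0, -1.6, -2.8]
width: 0.0165
```

```bash
python3 prof.py w18
```

```text
t 23.15 tcp [ 0.5072 -0.0132  0.0604] yaw 5.88 zax [ 0.0396  0.0041 -0.9992] F [-5.9961 -1.5569 -2.7883] M [-0.2727  1.871   0.0549] w 0.0165 j [-0.5961  0.261   0.5964  2.0204 -0.1947  0.8729 -1.3637]
cradle-frame(x',y',z) tcp [-0.0631 -0.0001  0.0604] nose tip x' 0.0786 collar front x' 0.0006 pitch 2.28 roll -0.0
tool fit y0,dy,z0,dz [-0.0014  0.0084 -0.001   0.0351] deg [0.4822 2.0094] 8534 rms 0.00047 collar [0.0583 0.0605 0.0629]
x: step heights -> [(np.float64(57.5), np.float64(7.6), np.float64(11.4)), (np.float64(63.5), np.float64(13.6), np.float64(17.0)), (np.float64(68.5), np.float64(16.9), np.float64(22.6)), (np.float64(89.0), np.float64(21.7), np.float64(15.7)), (np.float64(94.0), np.float64(15.5), np.float64(6.0))]
shaft world: yaw 5.39 pitch up 0.27 axis z at grip 0.0614 at gear 0.0617 F [-6.8022 -0.5451 -3.8776]
```

View pics/w18.png

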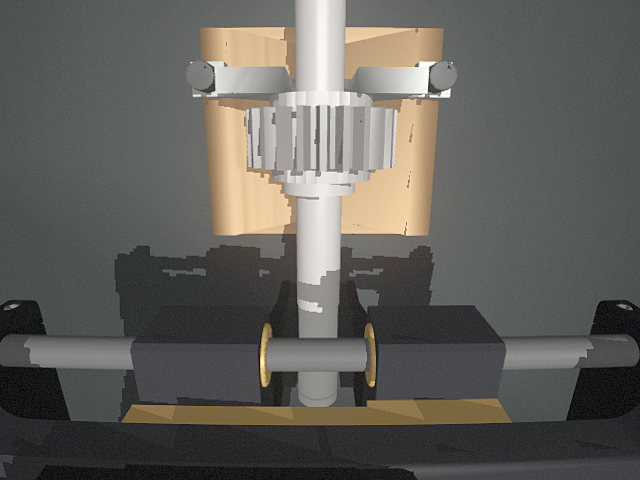

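send_rows(
  steps=[
    [0,0.1,0,0.0008,0,-0.0002,1],
    [0,0.1,0,0.0009,0,-0.0002,1],
    [0,0.1,0,0.001,0,-0.0002,1],
    [0,0.1,0,0.001,0,-0.0002,1],
    [0,0.1,0,0.0011,0,-0.0002,1],
    [0,0.1,0,0.0011,0,-0.0002,1],
    [0,0.1,0,0.0011,0,-0.0002,1],
    [0,0.1,0,0.0011,0,-0.0003,1],
    [0,0.1,0,0.0012,0,-0.0003,1],
    [0,0.1,0,0.0012,0,-0.0003,1],
  ],
)

```text
time: 24.2
ee_pos: [0.5072, -0.0132, 0.0594]
eef_rot: [0.999, 0.051, 0.018, -0.002]
ft_force: [-8.6, -1.2, -0.6]
width: 0.0164
```

```bash
python3 prof.py w19
```

```text
t 24.2 tcp [ 0.5072 -0.0132  0.0594] yaw 5.83 zax [ 0.0349  0.0058 -0.9994] F [-8.6358 -1.2161 -0.6284] M [-0.265   2.2787  0.0623] w 0.0164 j [-0.5926  0.2663  0.5952  2.0171 -0.2     0.8768 -1.3593]
cradle-frame(x',y',z) tcp [-0.0631 -0.0002  0.0594] nose tip x' 0.0786 collar front x' 0.0006 pitch 2.02 roll -0.13
tool fit y0,dy,z0,dz [-0.0014  0.0083 -0.001   0.0179] deg [0.4768 1.0252] 8603 rms 0.00046 collar [0.0582 0.0604 0.0627]
x: step heights -> [(np.float64(57.5), np.float64(9.0), np.float64(13.0)), (np.float64(63.0), np.float64(13.7), np.float64(18.0)), (np.float64(68.5), np.float64(18.5), np.float64(24.5)), (np.float64(88.5), np.float64(24.2), np.float64(17.9)), (np.float64(94.0), np.float64(16.9), np.float64(7.7))]
shaft world: yaw 5.36 pitch up 1.0 axis z at grip 0.0604 at gear 0.0617 F [-9.0422 -0.3313 -0.6525]
```

send_rows(
  steps=[
    [0,0,0,0,0,-0.0005,1],
    [0,0.4,0,-0.0003,0,-0.001,1],
    [0,0.5,0,-0.0003,0,-0.001,1],
    [0,0.5,0,0,0,-0.001,1],
    [0,0.5,0,0,0,-0.001,1],
    [0,0.4,0,0,0,-0.001,1],
    [0,0,0,0,0,-0.001,1],
    [0,0,0,0,0,-0.001,1],
    [0,0,0,0,0,-0.001,1],
    [0,0,0,0,0,0,1],
  ],
)

```text
time: 25.25
ee_pos: [0.5071, -0.0129, 0.069]
eef_rot: [0.998, 0.051, 0.041, -0.003]
ft_force: [-0.9, -0.4, -5.3]
width: 0.0161
```

```bash
python3 prof.py w20
```

```text
t 25.25 tcp [ 0.5071 -0.0129  0.069 ] yaw 5.85 zax [ 0.0812  0.0108 -0.9966] F [-0.8502 -0.405  -5.3124] M [-0.1333  0.9524  0.0197] w 0.0161 j [-0.6088  0.214   0.6027  2.0495 -0.1745  0.8404 -1.3785]
cradle-frame(x',y',z) tcp [-0.0632  0.0001  0.069 ] nose tip x' 0.0785 collar front x' 0.0005 pitch 4.7 roll -0.14
tool fit y0,dy,z0,dz [-0.0009  0.0082  0.0017 -0.0626] deg [ 0.4716 -3.5888] 2831 rms 0.00063 collar [0.0591 0.066  0.0825]
x: step heights -> [(np.float64(58.0), np.float64(6.0), np.float64(10.2)), (np.float64(63.5), np.float64(10.9), np.float64(14.7)), (np.float64(69.0), np.float64(14.8), np.float64(20.3)), (np.float64(89.0), np.float64(20.7), np.float64(13.9)), (np.float64(94.0), np.float64(12.7), np.float64(4.2))]
shaft world: yaw 5.37 pitch up 8.28 axis z at grip 0.0673 at gear 0.0786 F [-1.0321 -0.347  -5.9748]
```

View pics/w20.png

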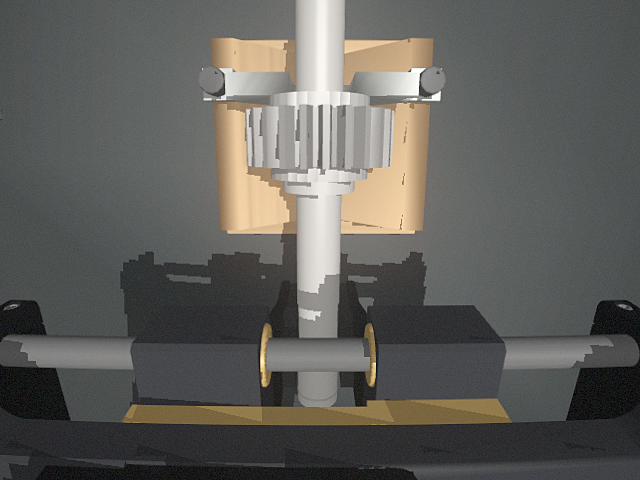

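```bash
python3 - <<'E'
s=open('tf.py').read()
a=s.index("def toolfit")
open('tf.py','w').write(s[:a]+'''def toolfit(f,s):
    p=pts(load(f));q=R.from_quat(s["eef_rot"]).inv().apply(p-np.array(s["ee_pos"]))
    D=lambda v:np.hypot(q[:,1]-v[0]-v[1]*q[:,0],q[:,2]-v[2]-v[3]*q[:,0])
    ok=(q[:,0]>.015)&(q[:,0]<.13)&((q[:,0]<.056)|(q[:,0]>.097))
    best=max(((np.array([-.0014,.0085,-.001,dz])) for dz in np.arange(-.03,.09,.004)),key=lambda v:(ok&(abs(D(v)-.009)<.0008)).sum())
    v=best
    for it in range(4):
        d=D(v);m=q[ok&(abs(d-.009)<.0012)]
        r=least_squares(lambda v:np.hypot(m[:,1]-v[0]-v[1]*m[:,0],m[:,2]-v[2]-v[3]*m[:,0])-.009,v,loss='soft_l1',f_scale=.0004);v=r.x
    print("tool fit y0,dy,z0,dz",v,"deg",np.degrees(v[[1,3]]),len(m),"rms",np.sqrt(np.mean(r.fun**2)).round(5))
    return v
''')
E
python3 -c "
from prof import *
s=read_state();v=toolfit('w20.npz',s);toolfit('w18.npz',s)"
```

```text
tool fit y0,dy,z0,dz [-0.0014  0.008  -0.001   0.0629] deg [0.4563 3.6034] 8246 rms 0.00047
tool fit y0,dy,z0,dz [-0.0013  0.0069 -0.0024  0.011 ] deg [0.3961 0.6308] 2469 rms 0.00066
```

send_rows(
  steps=[
    [0,0,0,0,0,-0.003,1],
    [0,0,0,0,0,-0.006,1],
    [0,0,0,0,0,-0.009,1],
    [0,0,0,0,0,-0.011,1],
    [0,0,0,0,0,-0.011,1],
    [0,0,0,0,0,-0.011,1],
    [0,0,0,0,0,-0.011,1],
    [0,0,0,0,0,-0.009,1],
    [0,0,0,0,0,-0.004,1],
    [0,0,0,0,0,0,1],
  ],
)

```text
time: 26.3
ee_pos: [0.5017, -0.014, 0.1523]
eef_rot: [0.998, 0.051, 0.043, -0.004]
ft_force: [0.5, -0.2, -6.0]
width: 0.0167
```

```bash
python3 prof.py w21
```

```text
t 26.3 tcp [ 0.5017 -0.014   0.1523] yaw 5.8 zax [ 0.0853  0.0118 -0.9963] F [ 0.4855 -0.1882 -6.043 ] M [-0.1586  0.8231  0.0307] w 0.0167 j [-0.6529  0.061   0.6209  1.9889 -0.0521  1.0178 -1.4784]
cradle-frame(x',y',z) tcp [-0.0686 -0.0004  0.1523] nose tip x' 0.0731 collar front x' -0.0049 pitch 4.94 roll -0.18
tool fit y0,dy,z0,dz [-0.0013  0.0075 -0.0009  0.0571] deg [0.428  3.2696] 8245 rms 0.00047
x: step heights -> [(np.float64(58.0), np.float64(6.8), np.float64(10.8)), (np.float64(63.5), np.float64(11.5), np.float64(15.0)), (np.float64(69.0), np.float64(15.2), np.float64(21.8)), (np.float64(88.0), np.float64(20.0), np.float64(21.6)), (np.float64(89.0), np.float64(21.7), np.float64(13.9)), (np.float64(94.0), np.float64(13.5), np.float64(3.7))]
shaft world: yaw 5.38 pitch up 1.67 axis z at grip 0.1533 at gear 0.1556 F [ 0.4721 -0.0706 -5.5293]
```

View pics/w21.png

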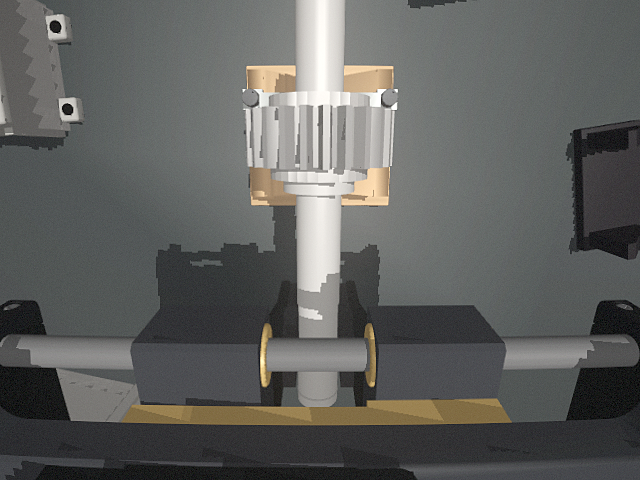

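```bash
cat > goc.py <<'E'
from prof import *
from fits import back,case_fit,sh
C=np.array([.605,.28]);CY=8.5
def goal(xb,yb,z,yaw=8.83,pitch=4.9,n=10,bx=-.0147,by=.0391,prof=None):
    # tcp so that shaft origin is at case_bore + (xb,yb)
    a=np.radians(yaw-.43-CY)
    o=np.array([bx+xb,by+yb]);d=np.array([np.cos(a),np.sin(a)])
    t=o-d*.0635+np.array([-d[1],d[0]])*(-.0013)   # measured shaft at tool y -.0013 => tcp is -.0013 along +y''
    g=back(t,C,CY);print("tcp goal",g,z);plan([g[0],g[1],z],yaw,n,jaw=1,pitch=pitch)
E
python3 -c "
from goc import *
goal(0.002,-.075,.165)"
```

```text
tcp goal [0.5351 0.2321] 0.165
rot total [ 0.0857 -0.0221 -3.02  ] dist 0.2487115026201018
[[0.01, -0.0, -0.3, 0.0059, -0.0241, -0.0007, 1], [0.01, -0.0, -0.3, 0.006, -0.0241, -0.0007, 1], [0.01, -0.0, -0.3, 0.0062, -0.0241, -0.0007, 1], [0.01, -0.0, -0.3, 0.0063, -0.0241, -0.0007, 1], [0.01, -0.0, -0.3, 0.0064, -0.024, -0.0007, 1], [0.01, -0.0, -0.3, 0.0065, -0.024, -0.0007, 1], [0.01, -0.0, -0.3, 0.0067, -0.0239, -0.0007, 1], [0.01, -0.0, -0.3, 0.0068, -0.0239, -0.0007, 1], [0.01, -0.0, -0.3, 0.0069, -0.0239, -0.0007, 1], [0.01, -0.0, -0.3, 0.007, -0.0238, -0.0007, 1]]
```

send_rows(
  steps=[
    [0,0,-0.2,0.001,-0.005,-0.001,1],
    [0,0,-0.2,0.002,-0.01,-0.001,1],
    [0,0,-0.2,0.004,-0.015,-0.001,1],
    [0,0,-0.2,0.005,-0.018,-0.001,1],
    [0,0,-0.2,0.005,-0.018,-0.001,1],
    [0,0,-0.2,0.005,-0.018,-0.001,1],
    [0,0,-0.2,0.005,-0.018,-0.001,1],
    [0,0,-0.2,0.005,-0.018,-0.001,1],
    [0,0,-0.2,0.005,-0.018,-0.001,1],
    [0,0,-0.2,0.005,-0.018,-0.001,1],
  ],
)

```text
time: 27.35
ee_pos: [0.5218, 0.1614, 0.1629]
eef_rot: [0.997, 0.071, 0.04, -0.003]
ft_force: [0.2, -0.2, -6.2]
width: 0.0165
```

```bash
python3 -c "
from goc import *
st();goal(0.002,-.075,.165,n=6)"
```

```text
t 27.35 tcp [0.5218 0.1614 0.1629] yaw 8.15 zax [ 0.0788  0.0111 -0.9968] F [ 0.2163 -0.1622 -6.2399] M [-0.1301  0.736  -0.01  ] w 0.0165 j [-0.8342  0.1635  0.483   1.8606 -0.067   1.0589 -1.7577]
tcp goal [0.5351 0.2321] 0.165
rot total [ 0.0638  0.3356 -0.6795] dist 0.07189823384091415
[[0.01, 0.06, -0.11, 0.0039, -0.0113, -0.0, 1], [0.01, 0.06, -0.11, 0.0039, -0.0113, -0.0, 1], [0.01, 0.06, -0.11, 0.0039, -0.0113, -0.0, 1], [0.01, 0.06, -0.11, 0.004, -0.0113, -0.0, 1], [0.01, 0.06, -0.11, 0.004, -0.0113, -0.0, 1], [0.01, 0.06, -0.11, 0.004, -0.0113, -0.0, 1]]
```

send_rows(
  steps=[
    [0,0,-0.3,0.004,-0.015,-0.0005,1],
    [0,0,-0.3,0.004,-0.014,-0.0005,1],
    [0,0,0,0.004,-0.012,-0.0005,1],
    [0,0,0,0.003,-0.01,-0.0005,1],
    [0,0,0,0.003,-0.008,0,1],
    [0,0,0,0.002,-0.006,0,1],
    [0,0,0,0.001,-0.003,0,1],
    [0,0,0,0,0,0,1],
    [0,0,0,0,0,0,1],
    [0,0,0,0,0,0,1],
  ],
)

```text
time: 28.35
ee_pos: [0.5326, 0.2397, 0.166]
eef_rot: [0.996, 0.077, 0.039, -0.002]
ft_force: [0.3, 0.8, -6.2]
width: 0.0168
```

```bash
python3 -c "
from goc import *
look('w22')
p=pts(load('w22.npz'))
print(case_fit(p,C,CY))
q=sh(p,C,CY)
b=q[(q[:,2]>.0705)&(q[:,2]<.082)&(abs(q[:,0])<.06)&(abs(q[:,1])<.1)]
for y0 in (-.08,-.06,0,.01,.02,.06,.08):
    m=b[abs(b[:,1]-y0)<.006]
    if len(m)>20: print(round(y0,2),m[:,0].max().round(4),m[:,0].min().round(4))
"
```

```text
t 28.35 tcp [0.5326 0.2397 0.166 ] yaw 8.9 zax [ 0.0777  0.0103 -0.9969] F [ 0.2918  0.8248 -6.2107] M [-0.1177  0.7763 -0.022 ] w 0.0168 j [-0.8976  0.2497  0.4407  1.7569 -0.0898  1.0854 -1.8494]
cradle-frame(x',y',z) tcp [-0.0135  0.2492  0.166 ] nose tip x' 0.1282 collar front x' 0.0502 pitch 4.49 roll 0.11
tool fit y0,dy,z0,dz [-0.0013  0.0064 -0.0009  0.0577] deg [0.3668 3.3084] 8270 rms 0.00047
x: step heights -> [(np.float64(58.0), np.float64(6.7), np.float64(10.9)), (np.float64(63.5), np.float64(11.5), np.float64(14.8)), (np.float64(69.0), np.float64(15.4), np.float64(20.6)), (np.float64(89.0), np.float64(21.1), np.float64(14.1)), (np.float64(94.0), np.float64(13.4), np.float64(4.5))]
shaft world: yaw 8.53 pitch up 1.19 axis z at grip 0.1669 at gear 0.1685 F [ 0.6414  0.4851 -6.0028]
[(array([0.0386, 0.0742]), 373, np.float64(0.0006394746866227809)), (array([0.0389, 0.0744]), 438, np.float64(0.0006315010079982978))]
-0.08 0.0451 -0.0448
-0.06 0.0454 -0.0446
0 0.0456 -0.0448
0.01 0.0456 -0.0447
0.02 0.0456 -0.0448
0.06 0.0452 -0.0442
0.08 0.0454 -0.0444
```

View pics/w22.png

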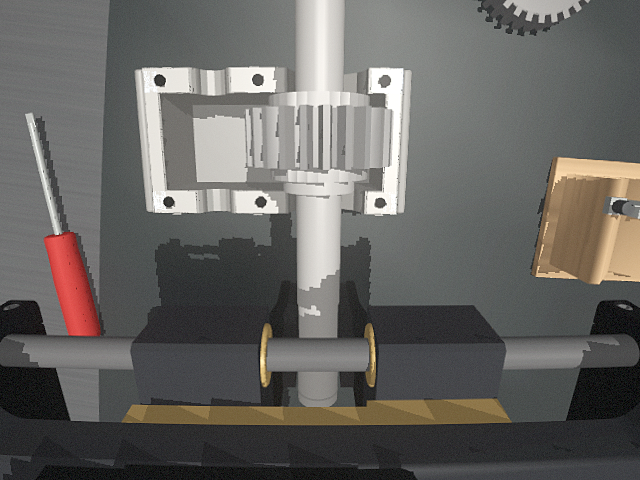

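```bash
python3 -c "
from goc import *
goal(0.002,0,.14,yaw=8.9,pitch=4.0,n=7,bx=-.0146,by=.0388)"
```

```text
tcp goal [0.5242 0.3059] 0.14
rot total [ 0.1073 -0.4922 -0.0069] dist 0.07166103777349357
[[0.02, -0.07, -0.0, -0.0, -0.0095, 0.0037, 1], [0.02, -0.07, -0.0, -0.0, -0.0095, 0.0037, 1], [0.02, -0.07, -0.0, -0.0, -0.0095, 0.0037, 1], [0.02, -0.07, -0.0, -0.0, -0.0095, 0.0037, 1], [0.02, -0.07, -0.0, -0.0, -0.0095, 0.0037, 1], [0.02, -0.07, -0.0, 0.0, -0.0095, 0.0037, 1], [0.02, -0.07, -0.0, 0.0, -0.0095, 0.0037, 1]]
```

send_rows(
  steps=[
    [0,0,0,0,-0.006,0,1],
    [0,0,0,0,-0.01,0,1],
    [0,0,0,0,-0.013,0.002,1],
    [0,0,0,0,-0.013,0.004,1],
    [0,0,0,0,-0.011,0.005,1],
    [0,0,0,0,-0.007,0.006,1],
    [0,-0.4,0,0,-0.004,0.005,1],
    [0,0,0,0,-0.001,0.003,1],
    [0,0,0,0,0,0,1],
    [0,0,0,0,0,0,1],
  ],
)

```text
time: 29.4
ee_pos: [0.5228, 0.3107, 0.1376]
eef_rot: [0.996, 0.078, 0.035, -0.002]
ft_force: [-1.1, -0.4, -6.7]
width: 0.0165
```

```bash
python3 -c "
from goc import *
look('w23')
goal(0.002,0,.115,yaw=8.9,pitch=4.0,n=6,bx=-.0146,by=.0388)"
```

```text
t 29.4 tcp [0.5228 0.3107 0.1376] yaw 8.98 zax [ 0.0687  0.0085 -0.9976] F [-1.1112 -0.4357 -6.7372] M [-0.1556  0.7088 -0.045 ] w 0.0165 j [-0.9598  0.3381  0.4001  1.7109 -0.1134  1.0578 -1.9456]
cradle-frame(x',y',z) tcp [-0.0165  0.3208  0.1376] nose tip x' 0.1252 collar front x' 0.0472 pitch 3.97 roll 0.13
tool fit y0,dy,z0,dz [-0.0013  0.0065 -0.0009  0.057 ] deg [0.3753 3.263 ] 8293 rms 0.00047
x: step heights -> [(np.float64(58.0), np.float64(6.7), np.float64(11.0)), (np.float64(63.5), np.float64(11.1), np.float64(14.9)), (np.float64(69.0), np.float64(15.1), np.float64(21.1)), (np.float64(89.0), np.float64(21.0), np.float64(14.4)), (np.float64(94.0), np.float64(13.4), np.float64(4.9))]
shaft world: yaw 8.6 pitch up 0.71 axis z at grip 0.1384 at gear 0.1394 F [-0.3323 -0.036  -7.1543]
tcp goal [0.5242 0.3059] 0.115
rot total [0.1312 0.0335 0.0683] dist 0.023106077748821972
[[0.02, 0.01, 0.01, -0.0002, 0.0008, 0.0038, 1], [0.02, 0.01, 0.01, -0.0002, 0.0008, 0.0038, 1], [0.02, 0.01, 0.01, -0.0002, 0.0008, 0.0038, 1], [0.02, 0.01, 0.01, -0.0002, 0.0008, 0.0038, 1], [0.02, 0.01, 0.01, -0.0002, 0.0008, 0.0038, 1], [0.02, 0.01, 0.01, -0.0002, 0.0008, 0.0038, 1]]
```

View pics/w23.png

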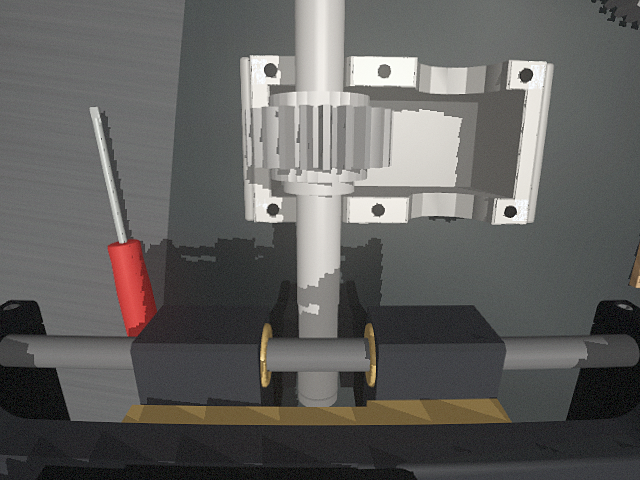

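send_rows(
  steps=[
    [0,0,0,-0.0005,0.002,0.002,1],
    [0,0,0,-0.0005,0.002,0.004,1],
    [0,0,0,0,0.001,0.005,1],
    [0,0,0,0,0,0.006,1],
    [0,0,0,0,0,0.006,1],
    [0,0,0,0,0,0.006,1],
    [0,0,0,0,0,0.005,1],
    [0,0,0,0,0,0.004,1],
    [0,0,0,0,0,0,1],
    [0,0,0,0,0,0,1],
  ],
)

```text
time: 30.45
ee_pos: [0.526, 0.3041, 0.0963]
eef_rot: [0.996, 0.077, 0.035, -0.001]
ft_force: [-0.1, 0.1, -5.9]
width: 0.0164
```

```bash
python3 -c "
from goc import *
look('w24')
p=pts(load('w24.npz'));print(case_fit(p,C,CY))
goal(0.002,0,.085,yaw=8.9,pitch=4.0,n=4,bx=-.0146,by=.0388)"
```

```text
t 30.45 tcp [0.526  0.3041 0.0963] yaw 8.86 zax [ 0.069   0.0082 -0.9976] F [-0.1093  0.1477 -5.9482] M [-0.0703  0.7051  0.0059] w 0.0164 j [-0.9399  0.3832  0.3925  1.7493 -0.1361  0.9773 -1.9211]
cradle-frame(x',y',z) tcp [-0.014   0.3138  0.0963] nose tip x' 0.1277 collar front x' 0.0497 pitch 3.98 roll 0.14
tool fit y0,dy,z0,dz [-0.0013  0.0065 -0.001   0.0578] deg [0.372  3.3106] 8265 rms 0.00047
x: step heights -> [(np.float64(58.0), np.float64(6.8), np.float64(11.0)), (np.float64(63.5), np.float64(11.2), np.float64(14.7)), (np.float64(69.0), np.float64(15.1), np.float64(21.1)), (np.float64(82.0), np.float64(21.6), np.float64(20.0)), (np.float64(89.0), np.float64(19.7), np.float64(14.2)), (np.float64(94.0), np.float64(13.5), np.float64(4.5))]
shaft world: yaw 8.48 pitch up 0.67 axis z at grip 0.0973 at gear 0.0982 F [-0.3084 -0.063  -6.1375]
[(array([0.039, 0.074]), 35, np.float64(0.0002968587747938681)), (array([0.0382, 0.0721]), 39, np.float64(0.00038938466420793274))]
tcp goal [0.5242 0.3059] 0.085
rot total [ 0.1427  0.0192 -0.0418] dist 0.011630408194043668
[[0.04, 0.0, -0.01, -0.0006, -0.0005, 0.0028, 1], [0.04, 0.0, -0.01, -0.0006, -0.0005, 0.0028, 1], [0.04, 0.0, -0.01, -0.0006, -0.0005, 0.0028, 1], [0.04, 0.0, -0.01, -0.0006, -0.0005, 0.0028, 1]]
```

send_rows(
  steps=[
    [0,0,0,-0.001,-0.001,0.001,1],
    [0,0,0,-0.001,-0.0011,0.003,1],
    [0,0,0,-0.0003,0,0.003,1],
    [0,0,0,-0.0002,0,0.003,1],
    [0,0,0,-0.0002,0,0.002,1],
    [0,0,0,0,0,0.001,1],
    [0,0,0,0,0,0,1],
    [0,0,0,0,0,0,1],
    [0,0,0,0,0,0,1],
    [0,0,0,0,0,0,1],
  ],
)

```text
time: 31.5
ee_pos: [0.524, 0.3064, 0.0828]
eef_rot: [0.996, 0.077, 0.035, -0.002]
ft_force: [-0.1, -0.0, -5.8]
width: 0.0165
```

```bash
python3 -c "
from goc import *
look('w25')
goal(0.002,0,.078,yaw=8.9,pitch=4.0,n=4,bx=-.0146,by=.0388)"
```

```text
t 31.5 tcp [0.524  0.3064 0.0828] yaw 8.87 zax [ 0.07    0.0092 -0.9975] F [-0.0671 -0.0159 -5.8193] M [-0.1542  0.7178  0.0247] w 0.0165 j [-0.9405  0.3978  0.3873  1.7618 -0.1427  0.9495 -1.9218]
cradle-frame(x',y',z) tcp [-0.0158  0.3164  0.0828] nose tip x' 0.1259 collar front x' 0.0479 pitch 4.05 roll 0.1
tool fit y0,dy,z0,dz [-0.0012  0.0064 -0.0009  0.0577] deg [0.3661 3.3042] 8275 rms 0.00046
x: step heights -> [(np.float64(58.0), np.float64(6.7), np.float64(11.2)), (np.float64(63.5), np.float64(11.1), np.float64(14.9)), (np.float64(69.0), np.float64(14.7), np.float64(21.3)), (np.float64(82.0), np.float64(22.1), np.float64(20.2)), (np.float64(89.0), np.float64(20.3), np.float64(14.2)), (np.float64(94.0), np.float64(13.3), np.float64(4.8))]
shaft world: yaw 8.5 pitch up 0.75 axis z at grip 0.0837 at gear 0.0847 F [ 0.2511  0.2874 -6.6275]
tcp goal [0.5242 0.3059] 0.078
rot total [ 0.0976 -0.0504 -0.0335] dist 0.0048683034261200134
[[0.02, -0.01, -0.01, -0.0001, 0.0001, 0.0012, 1], [0.02, -0.01, -0.01, -0.0001, 0.0001, 0.0012, 1], [0.02, -0.01, -0.01, -0.0001, 0.0001, 0.0012, 1], [0.02, -0.01, -0.01, -0.0001, 0.0001, 0.0012, 1]]
```

View pics/w25.png

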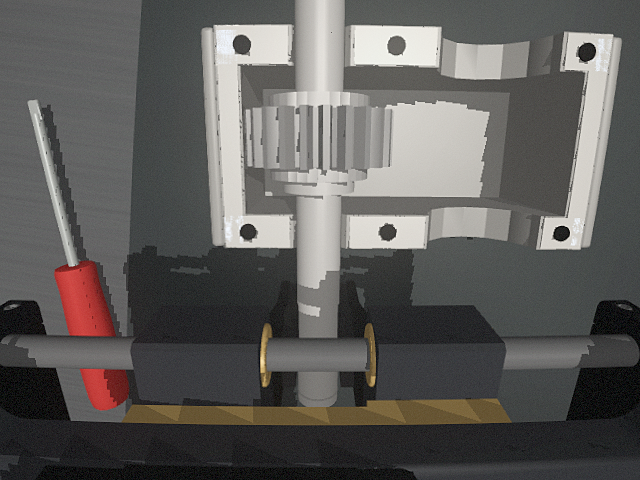

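send_rows(
  steps=[
    [0,0,0,-0.0001,0.0002,0.0015,1],
    [0,0,0,-0.0001,0.0002,0.0015,1],
    [0,0,0,-0.0001,0,0.0015,1],
    [0,0,0,-0.0001,0,0.0015,1],
    [0,0,0,-0.0001,0,0.001,1],
    [0,0,0,0,0,0.0005,1],
    [0,0,0,0,0,0.0005,1],
    [0,0,0,0,0,0.0005,1],
    [0,0,0,0,0,0,1],
    [0,0,0,0,0,0,1],
  ],
)

```text
time: 32.55
ee_pos: [0.5242, 0.306, 0.0736]
eef_rot: [0.996, 0.077, 0.035, -0.002]
ft_force: [0.4, -0.0, -6.2]
width: 0.0169
```

```bash
python3 -c "
from goc import *
look('w26')
goal(0.002,0,.073,yaw=8.9,pitch=4.0,n=4,bx=-.0146,by=.0388)"
```

```text
t 32.55 tcp [0.5242 0.306  0.0736] yaw 8.87 zax [ 0.0701  0.0093 -0.9975] F [ 0.4474 -0.0229 -6.1892] M [-0.1148  0.7012 -0.043 ] w 0.0169 j [-0.9369  0.4095  0.3844  1.7684 -0.1482  0.9318 -1.9174]
cradle-frame(x',y',z) tcp [-0.0155  0.3159  0.0736] nose tip x' 0.1262 collar front x' 0.0482 pitch 4.05 roll 0.09
tool fit y0,dy,z0,dz [-0.0013  0.0061 -0.0009  0.0574] deg [0.3483 3.2885] 8402 rms 0.00048
x: step heights -> [(np.float64(58.0), np.float64(6.8), np.float64(11.1)), (np.float64(63.5), np.float64(11.3), np.float64(14.9)), (np.float64(69.0), np.float64(15.1), np.float64(21.4)), (np.float64(89.0), np.float64(21.5), np.float64(14.0)), (np.float64(94.0), np.float64(13.6), np.float64(4.1))]
shaft world: yaw 8.52 pitch up 0.77 axis z at grip 0.0744 at gear 0.0755 F [-0.1546  0.114  -4.8949]
tcp goal [0.5242 0.3059] 0.073
rot total [ 0.0964 -0.0515 -0.0273] dist 0.0005929124604885167
[[0.02, -0.01, -0.01, -0.0, 0.0, 0.0001, 1], [0.02, -0.01, -0.01, -0.0, 0.0, 0.0001, 1], [0.02, -0.01, -0.01, -0.0, 0.0, 0.0001, 1], [0.02, -0.01, -0.01, -0.0, 0.0, 0.0001, 1]]
```

send_rows(
  steps=[
    [0,-0.15,0,0,0,0.0003,1],
    [0,-0.15,0,0,0,0.0003,1],
    [0,-0.15,0,0,0,0.0003,1],
    [0,-0.15,0,0,0,0.0003,1],
    [0,0,0,0,0,0.0002,1],
    [0,0,0,0,0,0,1],
    [0,0,0,0,0,0,1],
    [0,0,0,0,0,0,1],
    [0,0,0,0,0,0,1],
    [0,0,0,0,0,0,1],
  ],
)

```text
time: 33.6
ee_pos: [0.5244, 0.3061, 0.0725]
eef_rot: [0.997, 0.077, 0.03, -0.002]
ft_force: [-0.6, -0.8, -4.5]
width: 0.0166
```

```bash
python3 -c "
from goc import *
look('w27')
goal(0.002,0,.073,yaw=8.9,pitch=4.0,n=4,bx=-.0146,by=.0388)"
```

```text
t 33.6 tcp [0.5244 0.3061 0.0725] yaw 8.87 zax [ 0.059   0.0079 -0.9982] F [-0.5583 -0.7962 -4.471 ] M [-0.2095  0.7889 -0.0041] w 0.0166 j [-0.9304  0.4176  0.3819  1.759  -0.1557  0.9437 -1.9102]
cradle-frame(x',y',z) tcp [-0.0154  0.316   0.0725] nose tip x' 0.1263 collar front x' 0.0483 pitch 3.41 roll 0.08
tool fit y0,dy,z0,dz [-0.0013  0.0062 -0.0009  0.0523] deg [0.3534 2.9994] 8616 rms 0.00049
x: step heights -> [(np.float64(58.0), np.float64(6.8), np.float64(11.2)), (np.float64(63.5), np.float64(11.7), np.float64(15.1)), (np.float64(68.5), np.float64(15.2), np.float64(19.8)), (np.float64(69.0), np.float64(19.8), np.float64(22.1)), (np.float64(89.0), np.float64(21.6), np.float64(14.4)), (np.float64(94.0), np.float64(13.7), np.float64(4.3))]
shaft world: yaw 8.51 pitch up 0.41 axis z at grip 0.0734 at gear 0.074 F [-0.6262 -0.5423 -5.1994]
tcp goal [0.5242 0.3059] 0.073
rot total [ 0.0788  0.5973 -0.0292] dist 0.0005644557261044065
[[0.02, 0.15, -0.01, -0.0, 0.0001, -0.0001, 1], [0.02, 0.15, -0.01, -0.0, 0.0001, -0.0001, 1], [0.02, 0.15, -0.01, -0.0, 0.0001, -0.0001, 1], [0.02, 0.15, -0.01, -0.0, 0.0001, -0.0001, 1]]
```

send_rows(
  steps=[
    [0,-0.2,0,0,0,0.0001,1],
    [0,-0.2,0,0,0,0.0001,1],
    [0,-0.2,0,0,0,0.0001,1],
    [0,-0.2,0,0,0,0.0001,1],
    [0,-0.2,0,0,0,0.0001,1],
    [0,0,0,0,0,0,1],
    [0,0,0,0,0,0,1],
    [0,0,0,0,0,0,1],
    [0,0,0,0,0,0,1],
    [0,0,0,0,0,0,1],
  ],
)

```text
time: 34.65
ee_pos: [0.5244, 0.3061, 0.0727]
eef_rot: [0.997, 0.077, 0.02, -0.001]
ft_force: [-2.7, -1.1, -1.7]
width: 0.0164
```

```bash
python3 -c "
from goc import *
look('w28')"
```

```text
t 34.65 tcp [0.5244 0.3061 0.0727] yaw 8.86 zax [ 0.04    0.0052 -0.9992] F [-2.655  -1.0821 -1.7275] M [-0.3569  0.9374  0.0423] w 0.0164 j [-0.9206  0.4287  0.3787  1.7424 -0.1665  0.9673 -1.8997]
cradle-frame(x',y',z) tcp [-0.0153  0.3161  0.0727] nose tip x' 0.1264 collar front x' 0.0484 pitch 2.31 roll 0.06
tool fit y0,dy,z0,dz [-0.0013  0.0064 -0.001   0.0388] deg [0.3647 2.221 ] 8736 rms 0.00049
x: step heights -> [(np.float64(57.5), np.float64(7.5), np.float64(9.7)), (np.float64(58.0), np.float64(9.7), np.float64(12.0)), (np.float64(63.0), np.float64(12.3), np.float64(15.5)), (np.float64(68.5), np.float64(16.2), np.float64(21.6)), (np.float64(69.0), np.float64(21.6), np.float64(23.4)), (np.float64(88.5), np.float64(22.7), np.float64(19.8)), (np.float64(89.0), np.float64(19.8), np.float64(15.3)), (np.float64(94.0), np.float64(14.9), np.float64(5.7))]
shaft world: yaw 8.5 pitch up 0.09 axis z at grip 0.0736 at gear 0.0737 F [-0.9581 -1.3671 -2.6145]
```

send_rows(
  steps=[
    [0,-0.25,0,0,0,0,1],
    [0,-0.25,0,0,0,0.0001,1],
    [0,-0.25,0,0,0,0,1],
    [0,-0.25,0,0,0,0.0001,1],
    [0,-0.25,0,0,0,0,1],
    [0,-0.25,0,0,0,0.0001,1],
    [0,0,0,0,0,0,1],
    [0,0,0,0,0,0,1],
    [0,0,0,0,0,0,1],
    [0,0,0,0,0,0,1],
  ],
)

```text
time: 35.7
ee_pos: [0.5245, 0.3062, 0.0727]
eef_rot: [0.997, 0.077, 0.006, -0.0]
ft_force: [-3.7, -1.3, -1.0]
width: 0.0163
```

```bash
python3 -c "
from goc import *
look('w29')"
```

```text
t 35.7 tcp [0.5245 0.3062 0.0727] yaw 8.86 zax [ 0.0119  0.001  -0.9999] F [-3.7176 -1.3176 -0.9935] M [-0.3534  0.9412 -0.0218] w 0.0163 j [-0.9063  0.4457  0.3743  1.7174 -0.1815  1.0025 -1.8852]
cradle-frame(x',y',z) tcp [-0.0153  0.3161  0.0727] nose tip x' 0.1264 collar front x' 0.0484 pitch 0.68 roll 0.05
tool fit y0,dy,z0,dz [-0.0013  0.0075 -0.0009  0.0109] deg [0.4282 0.6263] 8843 rms 0.00049
x: step heights -> [(np.float64(57.5), np.float64(10.1), np.float64(13.4)), (np.float64(62.5), np.float64(13.7), np.float64(17.1)), (np.float64(68.0), np.float64(18.3), np.float64(24.8)), (np.float64(88.0), np.float64(24.1), np.float64(18.5)), (np.float64(93.5), np.float64(17.5), np.float64(8.2))]
shaft world: yaw 8.43 pitch up 0.06 axis z at grip 0.0736 at gear 0.0737 F [-3.2264 -1.6567  0.3138]
```

View pics/w29.png

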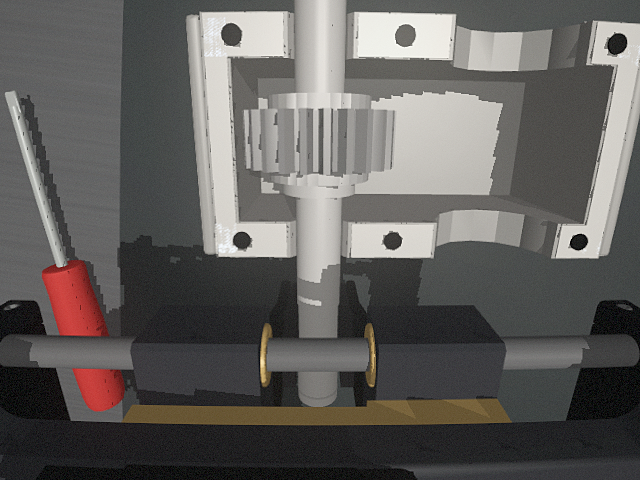

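send_rows(
  steps=[
    [0,0,0,-0.0003,0,0,1],
    [0,0,0,0,0,0,1],
    [0,0,0,0,0,0,1],
    [0,0,0,0,0,0,0.7],
    [0,0,0,0,0,0,0.6],
    [0,0,0,0,0,0,0.5],
    [0,0,0,0,0,0,0.4],
    [0,0,0,0,0,0,0.2],
    [0,0,0,0,0,0,0],
    [0,0,0,0,0,0,0],
  ],
  force=10,
)

```text
time: 36.75
ee_pos: [0.527, 0.3076, 0.0745]
eef_rot: [0.997, 0.077, 0.009, -0.002]
ft_force: [-0.4, -0.5, 0.2]
width: 0.0403
```

```bash
python3 -c "
from goc import *
look('w30')"
```

```text
t 36.75 tcp [0.527  0.3076 0.0745] yaw 8.86 zax [ 0.0184  0.0045 -0.9998] F [-0.3718 -0.5102  0.2377] M [-0.0065  0.1787  0.0038] w 0.0403 j [-0.9066  0.4443  0.3748  1.7151 -0.181   0.9988 -1.8855]
cradle-frame(x',y',z) tcp [-0.0126  0.3172  0.0745] nose tip x' 0.1291 collar front x' 0.0511 pitch 1.08 roll -0.09
tool fit y0,dy,z0,dz [0.0001 0.0061 0.0009 0.0181] deg [0.3519 1.039 ] 8492 rms 0.00049
x: step heights -> [(np.float64(54.5), np.float64(6.6), np.float64(11.2)), (np.float64(60.0), np.float64(11.6), np.float64(15.5)), (np.float64(65.5), np.float64(17.2), np.float64(23.7)), (np.float64(85.5), np.float64(23.0), np.float64(16.2)), (np.float64(90.5), np.float64(15.3), np.float64(6.8))]
shaft world: yaw 8.51 pitch up 0.04 axis z at grip 0.0736 at gear 0.0737 F [0.2003 0.1398 0.1753]
```

View pics/w30.png

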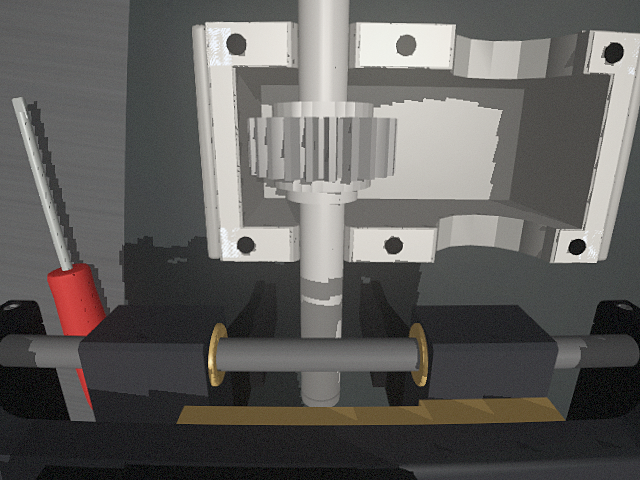

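send_rows(
  steps=[
    [0,0,0,0,0,-0.003,-0.1],
    [0,0,0,0,0,-0.006,-0.1],
    [0,0,0,0,0,-0.01,-0.1],
    [0,0,0,0,0,-0.014,-0.1],
    [0,0,0,0,0,-0.016,-0.1],
    [0,0,0,0,0,-0.016,-0.1],
    [0,0,0,0,0,-0.016,-0.1],
    [0,0,0,0,0,-0.014,-0.1],
    [0,0,0,0,0,-0.008,-0.1],
    [0,0,0,0,0,0,-0.1],
  ],
)

```text
time: 37.8
ee_pos: [0.526, 0.3073, 0.1898]
eef_rot: [0.997, 0.077, 0.011, -0.003]
ft_force: [0.2, 0.4, -0.4]
width: 0.0478
```

```bash
python3 - <<'E'
from goc import *
s=cr();snap('w31');snap('s31','scene')
p=pts(load('w31.npz'));q=sh(p,C,CY)
# shaft axis in case frame
m=q[(q[:,0]>-.11)&(q[:,0]<.06)&(abs(q[:,1]-.039)<.0092)&(q[:,2]>.0745)&(q[:,2]<.0842)&((q[:,0]<-.022)|(q[:,0]>.017))]
r=least_squares(lambda v:np.hypot(m[:,1]-v[0]-v[1]*m[:,0],m[:,2]-v[2]-v[3]*m[:,0])-.009,[.039,0,.074,0],loss='soft_l1',f_scale=.0004);v=r.x
print('axis in case frame',v,np.degrees(v[[1,3]]),len(m))
k=q[(abs(q[:,1]-.039)<.006)&(q[:,2]>.07)]
b=np.arange(-.06,.06,.0005);h=np.array([np.median(k[abs(k[:,0]-x)<.0005,2]) if (abs(k[:,0]-x)<.0005).sum()>2 else np.nan for x in b])
print([(round(1000*b[i],1),round(1000*h[i],1),round(1000*h[i+1],1)) for i in range(len(b)-1) if abs(h[i+1]-h[i])>.0015])
print(case_fit(p,C,CY))
E
```

```text
t 37.8 tcp [0.526  0.3073 0.1898] yaw 8.82 zax [ 0.0225  0.0078 -0.9997] F [ 0.172   0.4246 -0.4446] M [-0.0963  0.1957  0.0288] w 0.0478 j [-0.9347  0.3209  0.4038  1.6143 -0.1274  1.2099 -1.9238]
cradle-frame(x',y',z) tcp [-0.0137  0.317   0.1898] nose tip x' 0.128 collar front x' 0.05 pitch 1.34 roll -0.25
axis in case frame [0.0389 0.0012 0.0737 0.0005] [0.0677 0.0261] 4818
[(np.float64(-53.0), np.float64(82.4), np.float64(268.5)), (np.float64(-52.5), np.float64(268.5), np.float64(270.3)), (np.float64(-51.0), np.float64(272.0), np.float64(279.7)), (np.float64(-50.5), np.float64(279.7), np.float64(281.5)), (np.float64(-48.5), np.float64(281.7), np.float64(259.9)), (np.float64(-41.0), np.float64(257.0), np.float64(82.4)), (np.float64(-18.0), np.float64(82.6), np.float64(87.7)), (np.float64(-13.0), np.float64(87.1), np.float64(91.2)), (np.float64(-8.0), np.float64(91.6), np.float64(99.7)), (np.float64(-7.0), np.float64(99.9), np.float64(97.9)), (np.float64(-4.0), np.float64(99.2), np.float64(97.5)), (np.float64(-3.0), np.float64(97.2), np.float64(100.0)), (np.float64(0.0), np.float64(97.4), np.float64(100.3)), (np.float64(3.0), np.float64(98.0), np.float64(99.7)), (np.float64(10.0), np.float64(97.3), np.float64(98.9)), (np.float64(12.5), np.float64(98.5), np.float64(91.3)), (np.float64(17.5), np.float64(91.6), np.float64(82.1))]
[(array([0.039 , 0.0732]), 16, np.float64(0.00029309294428700694)), (array([0.0391, 0.071 ]), 9, np.float64(3.3911768452130624e-05))]
```

View pics/w31.png

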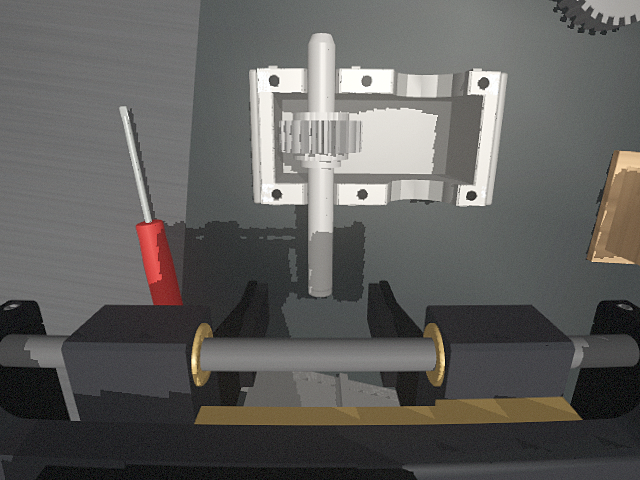

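View pics/s31.png

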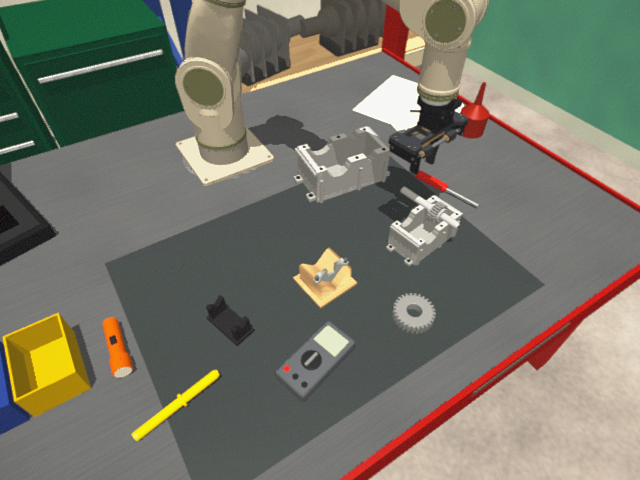

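```bash
python3 -c "
from bench import *
print(close_job())"
```

```text
the job is handed in; nothing more can be done
None
```

The job is done and handed in at about 38 s. The shaft and gear are lying in the small pair of half-bores, and the gripper has let go and backed off.

**What I did**
- **Pick-up:** I gripped the silver shaft (not the yellow look-alike) by its tail and threaded the nose through the gear's bore.
- **Push:** I pushed by feel until the gear stopped at the end plate. The wrist then read about 8.6–9 N with no further movement. The plate was about 40 mm along the cradle.
- **Placing:** I lifted the gear out on the shaft with the nose slightly up and carried it over. I lowered it into the smaller case in small steps and released once the wrist showed the bores carrying the weight.

**Last checks (wrist camera)**

| Check | Result |
|---|---|
| Shaft sideways from the bore axis | about 0.1 mm |
| Shaft angle to the case | under 0.1° by the camera fits (case direction known to about 0.2°) |
| Shaft height | 73.7 mm measured; about 74.4 mm after the camera's 0.7 mm low reading |
| Shaft origin from `case_bore` | about +1.8 mm |
| Gear to collar | touching, gap under 0.5 mm |
| Outside force on the tool after release | about zero |

The other items on the bench look unmoved in the final scene picture, judged by eye.

**What went less well**
- **First push stalled:** the arm sagged under load and pressed the shaft down on the gear. It stalled at about 7 N along the bore, and the shaft appeared to shift about 1 mm in the grip. I raised the grip and corrected for the sag on each later step, and the gear then slid at about 3 N.
- **Sag with the gear on:** the shaft drooped about 3.3° in the pads, and I tilted the tool to make up for it.
- **Last half-bore fits:** with the shaft in place, these rested on too few points to confirm the bore height. I relied on the earlier clear views of the bores instead.

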